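Fit the slicing disc to the vegetable-prep machine

ROBOT

A 7-joint arm with a two-finger parallel gripper is mounted at the origin on the work surface. World frame = base frame: x ahead of the robot, y to its left, z up, the work surface at z = 0. Lengths are in m, angles in rad, forces in N, time in s.
With the tool pointing down it reaches from about 0.425 to 0.875 m from the base axis. Payload 4.7 kg.
Tool frame: the origin (TCP) lies on the mounting face of the last link; the fingertips stand 182 mm ahead of it and the grasp point (between the pads) lies 164 mm ahead of it; x points along the fingers, y is the direction in which the jaws open and shut, and the axes are right-handed (so a half turn about x gives the same grasp; the last joint's range is limited). The gripper opens to 87 mm and grips with 3 to 60 N. Pads are 19 mm wide; open, the fingers measure 117 mm over their backs; the gripper's body (75 mm by 190 mm) begins 51 mm behind the grasp point.
Start: joints at [1.296, 0.321, -0.07, 1.45, 0.023, 1.371, -0.057], TCP at [0.185, -0.623, 0.405] pointing down, gripper open.
Joint ranges: [-2.86, 2.86], [-0.3, 2.09], [-1.38, 1.24], [0.06, 2.45], [-1.56, 4.7], [0.09, 2.05], [-2.69, 2.69]. Speed limits (rad/s): [2.57, 2.57, 3.14, 3.14, 3.14, 3.14, 3.14].

INTERFACE

Orientations are given as a rotation vector (axis times angle).
In Python, from bench import monitor, get_image, ctrl gives the robot as it stands.
- The arm moves only by the shell command python3 -m creep 'ROWS' [FORCE]. ROWS is JSON, a list of rows, each a list of 7 numbers: the shift along the tool's x, y, z in mm, then the turn, a rotation vector about the tool's x, y, z in rad, then the finger opening in mm, from 0 to 87. A call has 1 to 5 rows; each row shifts and turns the commanded pose from where the row before left it, along the tool's axes as they then stand; what a row does not reach is not made up. A row lasts 1/10 s, in which the tool goes at most 50 mm and 8.59 degrees, less where a joint would pass 70% of its speed; a pose out of reach is approached as far as the arm can. A call is refused whole if a number of a shift passes 50 or a number of a turn 0.15, either way. A call with a gripper value outside its range is refused whole. The fingers move at their own pace and stop on an object; FORCE is the grip in N (left out, the last holds). Time passes only in rows, so rows that do not move let the fingers close. It gives the time, the measured TCP pose, the force and the opening at its end, in the units of the state.
- monitor.get_state(): the state, without advancing time (a new reading comes with each control period).
- get_image(name): name is "scene" or "top"; returns a dict with "img" (420x560x3 uint8, red, green, blue), "mtx" (3x3 intrinsics, pixels), "view" (4x4, takes a point from world to camera coordinates). Camera axes: x right, y up, looking along -z (the intrinsics and any distortion apply to the point x, -y, -z); pixel columns grow to the right and rows downward; lengths in m; the calibration is good to about 2 mm. A picture is of the moment at which its call begins. There is no depth.
- ctrl.close_job(): hands the job in, once; it reports no verdict.
The state is a dict: "time": time; "joint_positions": joint angles; "qd": joint speeds; "joint_torque": joint torques, N m; "position": TCP position; "tool_rot": TCP orientation; "ft_force": force on the tool from outside, world axes, zero at the start; "torque": the same for the moment, N m; "grip_width": opening from 0.0 (shut) to 1.0 (fully open).
Only numpy, scipy, OpenCV 4.12 (cv2) and the standard library are available. Lean on these libraries where they do the work, as an engineer would, in place of code of your own. Each camera call takes 0.05 s, during which the arm holds its last target.

TASK

The vegetable-prep machine has been washed and its lid is off: take the slicing disc (green hub) off the rack, hold it over the machine's drive and feel for the slot with its T-bar. Pass the T-bar through, press gently against the spring, turn it clockwise (seen from above) a quarter turn to the stop, and let it spring up so that it stays locked and level. Never force it, and leave the other disc and the things around where they are.

Things in the scene. Friction and masses are not known exactly. Their poses are not given: they have to be found in the camera images.
- slicer: Slicing disc, about 450 g: round steel plate 176 mm across, 4 mm thick, two blades, green plastic hub. Origin: centre of the plate's underside; z points up out of the hub side, x along its grip blade and T-bar. The same after half a turn. Lower boss: 52 mm across, underside 8 mm below the origin; below it a stem 16 mm thick, ending in the T-bar.
- grip (a point): Middle of the slicing disc's green grip blade, 32 mm above the disc's origin: an upright blade 50 mm long (disc x), 14 mm thick (disc y), standing 36 mm tall (18 mm up and down from here) on a round boss 60 mm across. Take it here from above.
- t_bar (a point): Middle of the T-bar under the slicing disc, 23.5 mm below its origin: a square-edged steel bar 34 mm long, 8.6 mm wide and 9 mm tall, lying along the disc's x, parallel to the grip blade.
- grater: Grating disc with an orange hub and holes in its plate, otherwise built like the slicing disc. Leave it alone.
- rack: White plastic disc rack, fixed: base 130 x 380 x 8 mm with two square seats (66 mm wide, 42 mm bore) 100 mm either side of its middle along its y; origin under its middle. A disc rests with its lower boss on the seat, 38 mm above the table, its T-bar hanging in the bore: lift 25 mm to clear it.
- machine: Vegetable-prep machine without its lid, fixed: aluminium housing 320 x 250 x 132 mm, on it an open round cutting chamber (220 mm outside, 206 mm inside, rim 205 mm above the table); behind it a column 200 mm wide, 245 mm high, from 125 to 185 mm along x, with a hinge bar up to 257 mm. Origin: on the drive axis at table level; x points to the back.
- drive_top (a point): Middle of the top of the drive coupling, on the drive axis, 165 mm above the table; its axes are the machine's. Coupling: a 46 mm square steel cap, 8 mm thick, with a straight slot 37 x 11.4 mm, widened at its middle to 17.8 mm square for the stem. The slot lies within 0.6 rad either way of the machine's x, where the motor stopped: not measured, seen from above or felt. Its brake slips above 0.4 N m.
- spring_pin (a point): The spring pin's top, on the drive axis, 8 mm under drive_top. Height of the disc's origin over drive_top: 28 mm with the T-bar on top of the cap; 18 to 20 mm dropped into the slot, resting on the pin (5 N there, 600 N/m, 12 N at the bottom); under 11 mm it can turn; at 8 mm the lower boss lands on the cap. The pin pushes only upward.
- lock_groove (a point): On the drive axis at the underside of the cap, where a groove 3 mm deep runs square to the slot. Pressed down, the T-bar turns only clockwise seen from above, 1.57 rad to the groove; fixed stops end the turn about 0.05 rad beyond it. Let go at the stops, it rises into the groove and stays locked, the disc's origin 14 mm above drive_top.
- sauce_red: Red sauce bottle, 54 mm across, 170 mm tall; origin under its middle. Bystander.
- sauce_yellow: Yellow sauce bottle, 54 mm across, 170 mm tall; origin under its middle. Bystander.
- pan_small: Small steel food pan, 176 x 108 x 65 mm; origin under its middle. Bystander.
- deli_cup: White plastic cup, 90 mm across, 100 mm tall; origin under its middle. Bystander.
- turner: Burger turner 260 mm long with a black handle; origin under its middle. Bystander.
- pusher: The machine's grey feed pusher, 155 mm tall, standing; origin under its middle. Bystander.
Not all that is in view belongs to the job. Leave any brown or pink look-alike of the slicer alone.

How it is judged:
On the way, in this order (a step that is already met when the one before it is completed fails the run):
1. the slicing disc is lifted off the rack and held above the machine's drive (z of slicer in the frame of drive_top above 0.03 m and horizontal distance between slicer and drive_top below 0.03 m), for 0.1 s.
2. the T-bar has passed through the slot and is pressed below the cap (z of slicer in the frame of drive_top below 0.0115 m and horizontal distance between slicer and drive_top below 0.004 m), for 0.1 s.
At the end, for the whole second after the job is handed in: The slicing disc is on the drive axis (within 4 mm), level (within 4 degrees), at rest and let go, sprung up into the locking groove: its origin 12.2 to 16.2 mm above the coupling's top (it rests higher when only dropped into the slot, lower when pressed in but not turned home) (z of slicer in the frame of drive_top between 0.0122 and 0.0162 m and horizontal distance between slicer and drive_top below 0.004 m and angle between slicer's own z axis and vertical below 0.07 rad and linear speed of slicer below 0.02 m/s and angular speed of slicer below 0.2 rad/s); the robot touches nothing.
It fails at once if the disc is forced against the machine: over 50 N between them (contact force between slicer and machine above 50 N).
It fails at once if the grating disc is moved more than 15 mm (distance of grater from where it was at the start of the episode above 0.015 m).
It fails at once if the slicing disc is tipped over (angle between slicer's own z axis and vertical above 0.6 rad).
It fails at once if one of the things standing around is moved more than 30 mm (distance of any of sauce_red, sauce_yellow, pan_small, deli_cup, turner, pusher from where it was at the start of the episode above 0.03 m).
It also fails if it takes over 72 s, if anything falls off the work surface, if the arm or the gripper's body presses on something with over 40 N, if the wrist force passes 120 N, or if a joint passes its speed limit or range.

## Working session

There is one attempt and no reset: what is moved stays moved. The work goes in short steps, Python scripts to look and compute and a shell command to move; the robot and the scene stay as the last step left them, time stands still between calls to the robot, and variables do not carry over. Pictures are saved under pics/ and viewed, and the job is handed in when it is done.

```bash
mkdir -p pics; ls; python3 - <<'E'
from bench import monitor,get_image
import cv2,numpy as np
for n in("scene","top"):
    d=get_image(n);cv2.imwrite(f"pics/{n}0.png",cv2.cvtColor(d["img"],cv2.COLOR_RGB2BGR));print(n,d["mtx"],d["view"].round(4) if hasattr(d["view"],'round') else d["view"],d.keys())
s=monitor.get_state()
for k,v in s.items():print(k,np.round(v,4))
E
```

```text
pics
scene [[491.71852359   0.         271.17437121]
 [  0.         491.71852359 215.33334336]
 [  0.           0.           1.        ]] [[ 0.7631  0.6461  0.013  -0.3656]
 [-0.5279  0.6117  0.5892  0.1703]
 [ 0.3727 -0.4565  0.8079 -1.8528]
 [ 0.      0.      0.      1.    ]] dict_keys(['img', 'mtx', 'view'])
top [[394.57188691   0.         279.61680742]
 [  0.         394.57188691 209.45413736]
 [  0.           0.           1.        ]] [[ 0.024  -0.9997  0.0068 -0.0179]
 [ 0.9908  0.0247  0.133  -0.4864]
 [-0.1331  0.0036  0.9911 -1.5284]
 [ 0.      0.      0.      1.    ]] dict_keys(['img', 'mtx', 'view'])
time 0.1
joint_positions [ 1.2961  0.3218 -0.0701  1.4515  0.0226  1.3708 -0.0569]
qd [ 0.0005 -0.0015 -0.0016 -0.0026 -0.0004 -0.0002  0.0003]
joint_torque [ 2.00000e-04 -4.92572e+01 -4.05600e-01 -3.13399e+01 -6.41000e-02
  3.95000e-02  1.00000e-04]
position [ 0.185  -0.6229  0.4038]
tool_rot [ 2.0667  0.3024 -2.0675]
ft_force [ 0.163  -0.3452  0.443 ]
torque [-0.02   -0.0215  0.0209]
grip_width 1.0017
```

View pics/scene0.png

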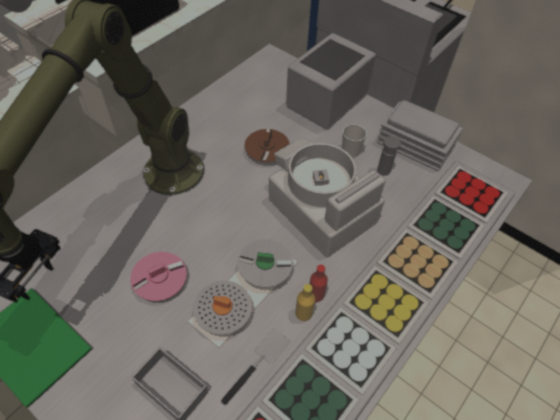

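View pics/top0.png

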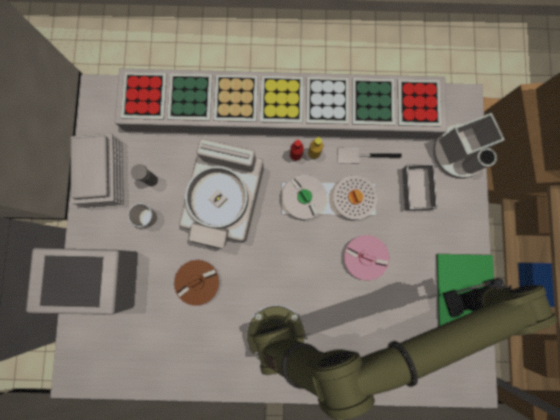

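The scene view shows the green slicer at about (265,262), the orange grater at (222,306) and the machine's drive at (320,178). In the top view the slicer is at (304,197) and the chamber at (218,198). Brown and pink look-alikes are also in view. Next I'll zoom in and measure.

```bash
cat > h.py <<'E'
import numpy as np,cv2
from bench import monitor,get_image
def ray(d,uv):
    K,V=np.array(d["mtx"]),np.array(d["view"]);R,t=V[:3,:3],V[:3,3]
    p=np.linalg.inv(K)@np.array([uv[0],uv[1],1.]);c=np.array([p[0],-p[1],-p[2]])
    return -R.T@t,R.T@c
def onz(d,uv,z):
    o,r=ray(d,uv);return o+r*(z-o[2])/r[2]
def proj(d,P):
    K,V=np.array(d["mtx"]),np.array(d["view"]);c=V[:3,:3]@np.array(P)+V[:3,3]
    q=K@np.array([c[0],-c[1],-c[2]]);return q[:2]/q[2]
def tri(ra,rb):
    (a,u),(b,v)=ra,rb;u=u/np.linalg.norm(u);v=v/np.linalg.norm(v)
    s=np.linalg.lstsq(np.c_[u,-v],b-a,rcond=None)[0];p,q=a+s[0]*u,b+s[1]*v
    return (p+q)/2,np.linalg.norm(p-q)
def crop(d,name,u,v,w,h,k):
    im=cv2.cvtColor(d["img"],cv2.COLOR_RGB2BGR)[v:v+h,u:u+w]
    cv2.imwrite(name,cv2.resize(im,None,fx=k,fy=k,interpolation=cv2.INTER_CUBIC))
E
python3 - <<'E'
from h import *
T=get_image("top");S=get_image("scene")
crop(T,"pics/tm.png",175,130,100,120,5);crop(T,"pics/td.png",275,165,110,70,7)
crop(S,"pics/sm.png",265,135,130,110,6);crop(S,"pics/sd.png",230,235,75,60,8)
g={}
for n,d in(("T",T),("S",S)):
    hsv=cv2.cvtColor(d["img"],cv2.COLOR_RGB2HSV)
    m=((hsv[...,0]>55)&(hsv[...,0]<80)&(hsv[...,1]>120)).astype(np.uint8)
    k,l,st,c=cv2.connectedComponentsWithStats(m)
    for i in range(1,k):
        if st[i,4]>20:print(n,st[i],c[i])
E
```

```text
T [299 190  12  12 110] [304.30909091 195.97272727]
T [ 438  255   55   70 1968] [460.02845528 276.44105691]
T [461 309  12   7  34] [466.23529412 311.82352941]
S [   0  290   90  116 6256] [ 35.25383632 346.90441176]
```

```bash
python3 - <<'E'
import cv2,numpy as np
a=[cv2.imread(f"pics/{n}.png") for n in("tm","sm")]
for i in a:print(i.shape)
E
```

```text
(600, 500, 3)
(660, 780, 3)
```

View pics/tm.png

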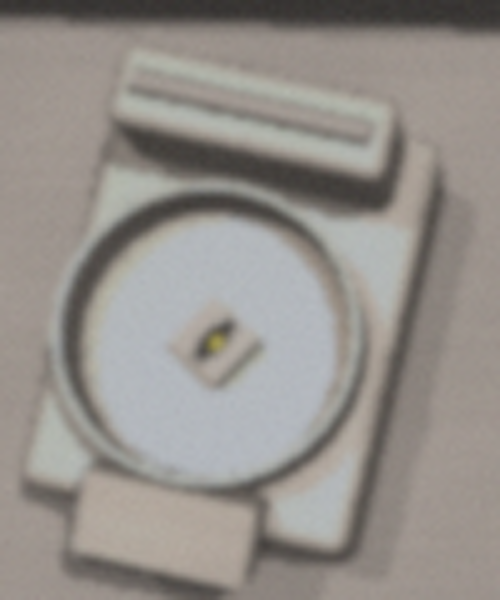

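View pics/td.png

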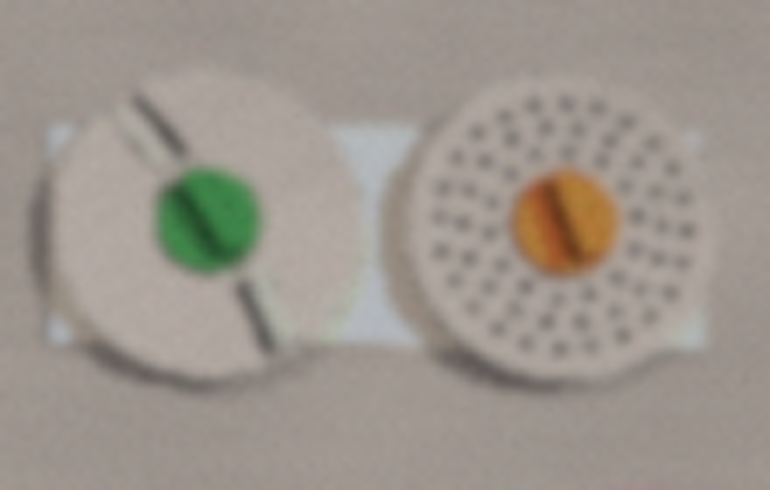

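View pics/sm.png

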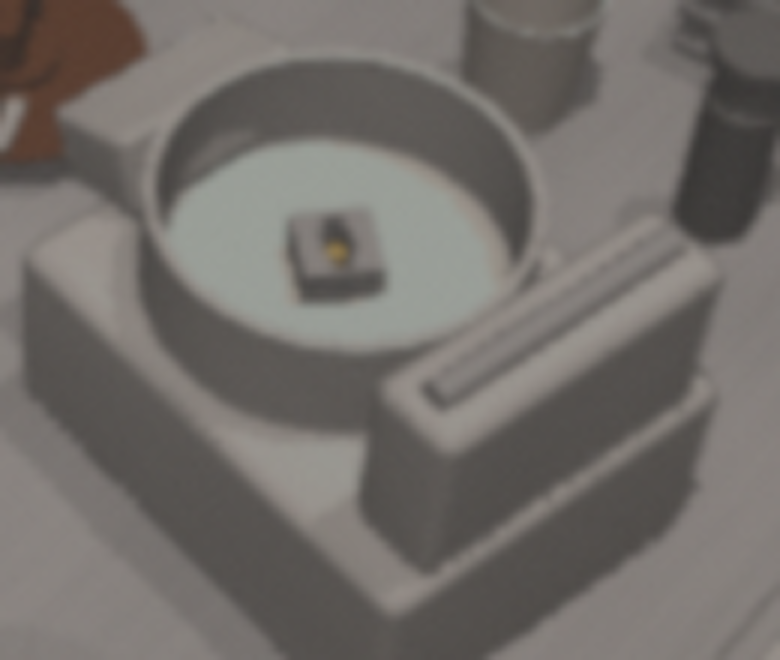

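View pics/sd.png

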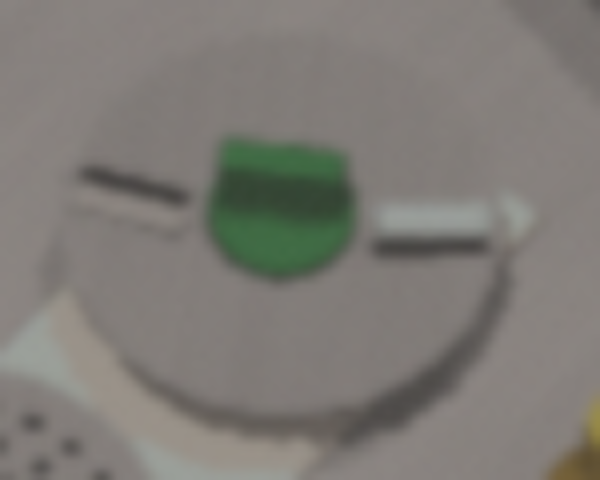

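```bash
python3 - <<'E'
from h import *
T=get_image("top");S=get_image("scene")
D={"T":T,"S":S}
for n,(u,v,w,h) in {"T":(275,165,60,65),"S":(230,235,75,60)}.items():
    d=D[n];c=cv2.resize(d["img"][v:v+h,u:u+w],None,fx=8,fy=8,interpolation=cv2.INTER_CUBIC).astype(int)
    m=(c[...,1]>1.25*np.maximum(c[...,0],c[...,2])).astype(np.uint8)
    k,l,st,ce=cv2.connectedComponentsWithStats(m);i=1+np.argmax(st[1:,4])
    uv=(ce[i]+.5)/8-.5+[u,v];bb=st[i];box=[bb[0]/8+u,bb[1]/8+v,bb[2]/8,bb[3]/8]
    print(n,"green",uv,box,onz(d,uv,.06)[:2],onz(d,uv,.07)[:2])
    D[n+"g"]=uv
print("tri",tri(ray(T,D["Tg"]),ray(S,D["Sg"])))
for n,(u,v,w,h) in {"T":(205,188,25,22),"S":(310,165,22,24)}.items():
    d=D[n];c=cv2.resize(d["img"][v:v+h,u:u+w],None,fx=8,fy=8,interpolation=cv2.INTER_CUBIC).astype(int)
    m=(np.minimum(c[...,0],c[...,1])>c[...,2]+35).astype(np.uint8)
    k,l,st,ce=cv2.connectedComponentsWithStats(m);i=1+np.argmax(st[1:,4])
    uv=(ce[i]+.5)/8-.5+[u,v];print(n,"pin",uv,st[i],onz(d,uv,.157)[:2]);D[n+"p"]=uv
print("tri",tri(ray(T,D["Tp"]),ray(S,D["Sp"])))
print("cam",ray(T,(0,0))[0],ray(S,(0,0))[0])
# zoom slot & grip
crop(T,"pics/slot.png",203,184,30,30,20);crop(T,"pics/slot_b.png",290,182,30,30,20)
# machine yaw: hinge bar ends, z=.257, from tm crop /5
for a,b,z in (((130,82),(372,130),.257),((133,58),(395,105),.245)):
    A,B=[onz(T,(p[0]/5-.4+175,p[1]/5-.4+130),z) for p in(a,b)]
    v=(A-B)[:2];print("y-axis ang",np.linalg.norm(v),np.degrees(np.arctan2(v[1],v[0]))-90)
E
```

```text
T green [304.31840829 196.02672132] [np.float64(297.625), np.float64(189.25), np.float64(14.375), np.float64(14.5)] [ 0.53828743 -0.10109851] [ 0.53658076 -0.10043625]
S green [264.60947302 260.42701939] [np.float64(256.5), np.float64(252.75), np.float64(17.375), np.float64(16.5)] [ 0.53904009 -0.10422593] [ 0.54292028 -0.10877047]
tri (array([ 0.53826884, -0.10197116,  0.05652032]), np.float64(0.0017706340044881818))
T pin [217.70028958 197.996139  ] [ 93  70  26  27 518] [0.50648991 0.22124246]
S pin [320.72650709 176.44725177] [ 83  89  14  13 141] [0.50678633 0.21943327]
tri (array([0.50637132, 0.22111157, 0.15536723]), np.float64(0.001056053768738887))
cam [ 2.78944437e-01 -4.60964713e-04  1.57958924e+00] [ 1.05948068 -0.71377292  1.40127508]
y-axis ang 0.17069812701274575 -10.023972973298626
y-axis ang 0.18605897635664992 -8.965736089374829
```

View pics/slot.png

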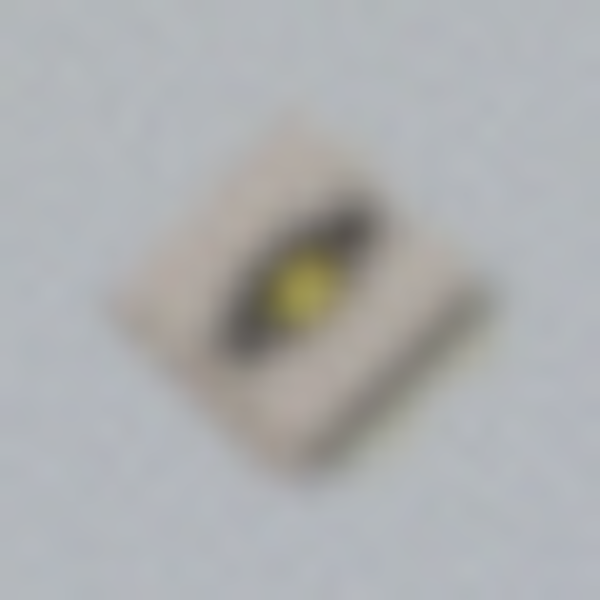

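View pics/slot_b.png

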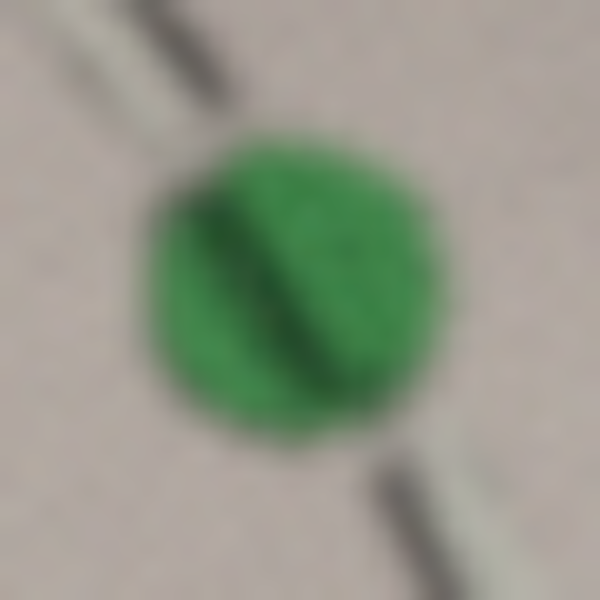

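```bash
python3 - <<'E'
from h import *
T=get_image("top");S=get_image("scene")
def axis(d,m,u,v,k,z):
    ys,xs=np.nonzero(m);P=np.array([onz(d,((x+.5)/k-.5+u,(y+.5)/k-.5+v),z)[:2] for x,y in zip(xs,ys)])
    c=P.mean(0);w,e=np.linalg.eigh(np.cov((P-c).T));a=e[:,1];return c,np.degrees(np.arctan2(a[1],a[0])),np.sqrt(12*w)
def up(d,u,v,w,h,k):return cv2.resize(d["img"][v:v+h,u:u+w],None,fx=k,fy=k,interpolation=cv2.INTER_CUBIC).astype(int)
def big(m):
    k,l,st,ce=cv2.connectedComponentsWithStats(m.astype(np.uint8));return l==1+np.argmax(st[1:,4])
# slot
for n,d,(u,v,w,h) in(("T",T,(211,192,14,12)),("S",S,(315,169,12,12))):
    c=up(d,u,v,w,h,10)
    for th in(90,105,120):
        m=big((c[...,2]<th*(1 if n=="T" else .7)));print(n,"slot",th,m.sum(),*axis(d,m,u,v,10,.165))
# cap
c=up(T,203,184,30,30,10);
for th in(-2,2):
    m=big(c[...,0]-c[...,2]>th);m=cv2.morphologyEx(m.astype(np.uint8),cv2.MORPH_CLOSE,np.ones((31,31)))
    ct=max(cv2.findContours(m,0,1)[0],key=cv2.contourArea);bx=cv2.boxPoints(cv2.minAreaRect(ct))
    W=np.array([onz(T,((p[0]+.5)/10-.5+203,(p[1]+.5)/10-.5+184),.165)[:2] for p in bx])
    e=np.roll(W,-1,0)-W;print("cap",W.mean(0),np.linalg.norm(e,axis=1),np.degrees(np.arctan2(e[:,1],e[:,0])))
# dark side of grip
for n,d,(u,v,w,h),z in(("T",T,(293,188,22,20),.078),("S",S,(255,250,22,22),.078)):
    c=up(d,u,v,w,h,10);
    for th in(85,95,105):
        g=(c[...,1]>1.25*np.maximum(c[...,0],c[...,2]));m=big(g&(c[...,1]<th*(1 if n=="T" else .75)))
        print(n,"grip",th,m.sum(),*axis(d,m,u,v,10,z))
# seam: rim
from scipy.optimize import least_squares
s=monitor.get_state();from scipy.spatial.transform import Rotation as R
print(R.from_rotvec(s["tool_rot"]).as_matrix().round(3))
E
```

```text
T slot 90 1587 [0.50673074 0.22137627] 137.99889186343418 [0.00845262 0.02404166]
T slot 105 2527 [0.50653648 0.22133258] 137.62745294001635 [0.01124541 0.02869845]
T slot 120 3452 [0.50623554 0.22151803] 137.61351350742845 [0.01371594 0.03209528]Traceback (most recent call last):
  File "<stdin>", line 13, in <module>
  File "<stdin>", line 8, in big
    return _wrapfunc(a, 'argmax', axis=axis, out=out, **kwds)
    return bound(*args, **kwds)
ValueError: attempt to get argmax of an empty sequence
```

```bash
python3 - <<'E'
from h import *
T=get_image("top");S=get_image("scene")
def axis(d,m,u,v,k,z):
    ys,xs=np.nonzero(m);P=np.array([onz(d,((x+.5)/k-.5+u,(y+.5)/k-.5+v),z)[:2] for x,y in zip(xs,ys)])
    c=P.mean(0);w,e=np.linalg.eigh(np.cov((P-c).T));a=e[:,1];return c,np.degrees(np.arctan2(a[1],a[0])),np.sqrt(12*w)
def up(d,u,v,w,h,k):return cv2.resize(d["img"][v:v+h,u:u+w],None,fx=k,fy=k,interpolation=cv2.INTER_CUBIC).astype(int)
def big(m):
    k,l,st,ce=cv2.connectedComponentsWithStats(m.astype(np.uint8));return l==1+np.argmax(st[1:,4])
c=up(T,203,184,30,30,10);
for th in(-2,2):
    m=big(c[...,0]-c[...,2]>th);m=cv2.morphologyEx(m.astype(np.uint8),cv2.MORPH_CLOSE,np.ones((31,31)))
    ct=max(cv2.findContours(m,0,1)[0],key=cv2.contourArea);bx=cv2.boxPoints(cv2.minAreaRect(ct))
    W=np.array([onz(T,((p[0]+.5)/10-.5+203,(p[1]+.5)/10-.5+184),.165)[:2] for p in bx])
    e=np.roll(W,-1,0)-W;print("cap",W.mean(0),np.linalg.norm(e,axis=1),np.degrees(np.arctan2(e[:,1],e[:,0])))
for n,d,(u,v,w,h),z in(("T",T,(293,188,22,20),.078),("S",S,(255,250,22,22),.078)):
    c=up(d,u,v,w,h,10);g=(c[...,1]>1.25*np.maximum(c[...,0],c[...,2]))
    for q in(12,20,28):
        m=big(g&(c[...,1]<np.percentile(c[...,1][g],q)));print(n,"grip",q,m.sum(),*axis(d,m,u,v,10,z))
s=monitor.get_state();from scipy.spatial.transform import Rotation as R
print(R.from_rotvec(s["tool_rot"]).as_matrix().round(3))
E
```

```text
cap [0.50136945 0.21830706] [0.05687139 0.06278884 0.05664514 0.06253844] [ -42.99970951 -133.99146122  136.75054381   46.21237101]
cap [0.50118714 0.21840694] [0.05430989 0.05938449 0.05410381 0.05916004] [ -43.50631117 -134.46626411  136.2592554    45.73014869]
T grip 12 1843 [ 0.53440134 -0.09396895] -146.85543145579757 [0.00683934 0.03990368]
T grip 20 3101 [ 0.53349575 -0.09450463] -144.91259921364693 [0.01020436 0.04615331]
T grip 28 4451 [ 0.53248436 -0.09529776] -142.6984689857601 [0.0137747  0.05058039]
S grip 12 1880 [ 0.54878429 -0.10403674] -143.35476572108178 [0.00774547 0.03231496]
S grip 20 4220 [ 0.54373706 -0.10755111] -145.8032230381758 [0.01074095 0.04476551]
S grip 28 6406 [ 0.54318383 -0.10809677] -146.80752751994626 [0.01526107 0.04729948]
[[-0.     0.285 -0.959]
 [-0.    -0.959 -0.285]
 [-1.     0.     0.   ]]
```

```bash
cat > go.py <<'E'
import sys,numpy as np
from bench import monitor
from scipy.spatial.transform import Rotation as R
# grasp-point target x y z, jaw yaw deg
def rep(t=None,yaw=None):
    s=monitor.get_state();M=R.from_rotvec(s["tool_rot"]).as_matrix();p=np.array(s["position"])
    g=p+M@[.164,0,0]
    print("t",round(s["time"],2),"grasp",(g*1e3).round(1),"jawyaw",round(np.degrees(np.arctan2(M[1,1],M[0,1])),2),"down",(M[:,0]).round(4),"F",np.round(s["ft_force"],2),"M",np.round(s["torque"],2),"w",round(s["grip_width"]*87,1),"q",np.round(s["joint_positions"],2))
    if t is not None:
        c,n=np.cos(np.radians(yaw)),np.sin(np.radians(yaw))
        Tm=np.array([[0,c,n],[0,n,-c],[-1,0,0.]])
        Tm[:,2]=np.cross(Tm[:,0],Tm[:,1])
        rv=R.from_matrix(M.T@Tm).as_rotvec()
        print("tool shift keeping grasp-point (mm, current axes):",(M.T@(np.array(t)-g)*1e3).round(2),"TCP shift:",(M.T@(np.array(t)-Tm@[.164,0,0]-p)*1e3).round(2),"after-turn axes:",(Tm.T@(np.array(t)-Tm@[.164,0,0]-p)*1e3).round(2),"turn",rv.round(4))
if __name__=="__main__":
    a=[float(x) for x in sys.argv[1:]]
    rep(a[:3],a[3]) if a else rep()
E
python3 go.py .538 -.102 .16 -55.5
python3 -m creep '[[0,-30,-37,0,0,0,87],[0,-30,-37,0,0,0,87],[0,-30,-37,0,0,0,87],[0,-30,-37,0,0,0,87],[0,-30,-37,0,0,0,87]]' 25
python3 go.py .538 -.102 .16 -55.5
```

```text
t 0.5 grasp [ 185.1 -623.1  240.8] jawyaw -73.45 down [-0.e+00 -1.e-04 -1.e+00] F [ 0.68 -0.96  0.63] M [ 0.01  0.01 -0.04] w 86.8 q [ 1.3   0.32 -0.07  1.45  0.02  1.37 -0.06]
tool shift keeping grasp-point (mm, current axes): [  80.73 -399.03 -486.7 ] TCP shift: [  80.73 -399.02 -486.7 ] after-turn axes: [  80.77 -229.55 -586.  ] turn [-3.134e-01  1.000e-04 -0.000e+00]
time: 1.0
position: [0.3206, -0.4248, 0.405]
tool_rot: [2.066, 0.299, -2.066]
ft_force: [1.6, 0.1, -0.1]
grip_width: 1.003
t 1.0 grasp [ 320.6 -425.   241. ] jawyaw -73.46 down [ 3.e-04 -8.e-04 -1.e+00] F [ 1.6   0.07 -0.13] M [-0.06 -0.09  0.01] w 87.3 q [ 1.08  0.08 -0.22  1.74  0.02  1.33 -0.42]
tool shift keeping grasp-point (mm, current axes): [  80.86 -247.76 -300.34] TCP shift: [  80.86 -247.62 -300.35] after-turn axes: [  81.04 -142.89 -362.05] turn [-0.3134  0.     -0.0009]
```

```bash

python3 -m creep '[[0,-30,-37,0,0,0,87],[0,-30,-37,0,0,0,87],[0,-30,-37,0,0,0,87],[0,-30,-37,0,0,0,87],[0,-30,-37,0,0,0,87]]'
python3 -m creep '[[0,-30,-37,0,0,0,87],[0,-30,-37,0,0,0,87],[0,0,0,-0.15,0,0,87],[0,0,0,-0.15,0,0,87],[0,0,0,0,0,0,87]]'
python3 go.py .538 -.102 .16 -55.5
```

```text
time: 1.5
position: [0.455, -0.2283, 0.4052]
tool_rot: [2.067, 0.299, -2.065]
ft_force: [1.2, 0.0, 1.4]
grip_width: 1.003
time: 2.0
position: [0.5083, -0.1511, 0.4048]
tool_rot: [1.885, 0.573, -1.885]
ft_force: [-0.2, 0.5, -0.0]
grip_width: 0.995
t 2.0 grasp [ 508.3 -151.1  240.8] jawyaw -56.19 down [ 0.e+00 -2.e-04 -1.e+00] F [-0.23  0.53 -0.01] M [-0.07 -0.03 -0.05] w 86.5 q [ 0.75  0.1  -0.54  1.73  0.05  1.33 -0.78]
tool shift keeping grasp-point (mm, current axes): [ 80.8  -24.33 -52.02] TCP shift: [ 80.8 -24.3 -52. ] after-turn axes: [ 80.8  -23.66 -52.28] turn [-0.012   0.0001 -0.0002]
```

```bash

python3 -m creep '[[25,-12,-26,-0.012,0,0,87],[25,-12,-26,0,0,0,87],[31,0,0,0,0,0,87],[0,0,0,0,0,0,87]]'
python3 go.py .538 -.102 .082 -55.5
python3 - <<'E'
from h import *
T=get_image("top");S=get_image("scene");crop(T,"pics/t1.png",260,150,110,100,6);crop(S,"pics/s1.png",180,130,160,170,3)
E
```

```text
time: 2.4
position: [0.5362, -0.1021, 0.3198]
tool_rot: [1.875, 0.585, -1.888]
ft_force: [-0.7, -0.4, -0.2]
grip_width: 1.0
t 2.4 grasp [ 534.9 -101.8  155.8] jawyaw -55.7 down [-0.0076  0.002  -1.    ] F [-0.71 -0.38 -0.2 ] M [-0.04  0.03  0.04] w 87.0 q [ 0.66  0.21 -0.58  1.8   0.12  1.18 -0.93]
tool shift keeping grasp-point (mm, current axes): [73.82  2.35 -2.82] TCP shift: [73.82  1.38 -1.97] after-turn axes: [73.84  0.94 -1.59] turn [-0.0035  0.0052  0.0059]
```

View pics/t1.png

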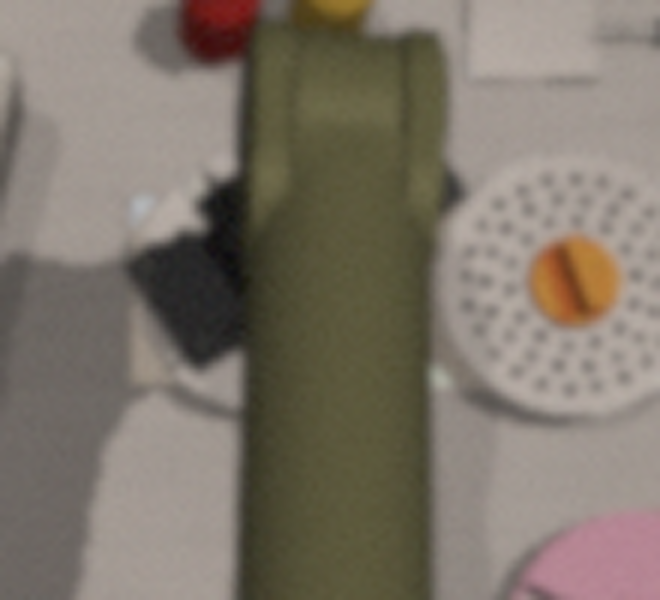

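View pics/s1.png

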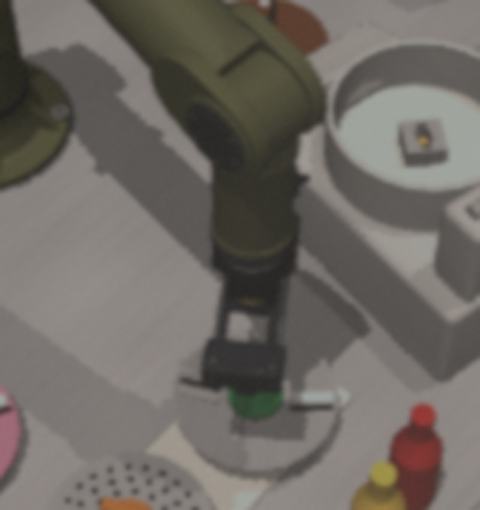

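The scene view shows the open jaws straddling the green blade at crop (255,395), so I'll go down and grip.

```bash

python3 -m creep '[[25,0,-1,0,0.005,0.006,87],[25,0,0,0,0,0,87],[15,0,0,0,0,0,87],[0,0,0,0,0,0,87]]'
python3 go.py .538 -.102 .082 -55.5
```

```text
time: 2.9
position: [0.5384, -0.1029, 0.2581]
tool_rot: [1.883, 0.576, -1.874]
ft_force: [0.4, -0.1, 0.9]
grip_width: 0.999
t 2.9 grasp [ 539.3 -103.3   94.1] jawyaw -55.7 down [ 0.0054 -0.002  -1.    ] F [ 0.39 -0.06  0.9 ] M [ 0.02  0.02 -0.02] w 86.9 q [ 0.64  0.27 -0.57  1.86  0.17  1.05 -0.97]
tool shift keeping grasp-point (mm, current axes): [12.05 -1.81  0.36] TCP shift: [12.05 -1.04 -0.19] after-turn axes: [12.05 -0.98 -0.23] turn [-0.0036 -0.0034 -0.0047]
```

```bash

python3 -m creep '[[0,0,0,0,0,0,87],[0,0,0,0,0,0,87]]'
python3 go.py .538 -.102 .082 -55.5
```

```text
time: 3.1
position: [0.5397, -0.1023, 0.2604]
tool_rot: [1.886, 0.575, -1.868]
ft_force: [-0.2, 0.5, -0.1]
grip_width: 1.0
t 3.1 grasp [ 541.4 -102.8   96.4] jawyaw -55.62 down [ 0.0101 -0.003  -0.9999] F [-0.15  0.45 -0.11] M [-0.03  0.01 -0.01] w 87.0 q [ 0.64  0.27 -0.57  1.86  0.17  1.05 -0.97]
tool shift keeping grasp-point (mm, current axes): [14.4  -2.67  2.41] TCP shift: [14.4  -1.33  1.31] after-turn axes: [14.42 -1.22  1.21] turn [-0.002  -0.0067 -0.0082]
```

```bash

python3 -m creep '[[14,-1,1,0,-0.006,-0.007,87],[0,0,0,0,0,0,87],[0,0,0,0,0,0,87],[0,0,0,0,0,0,87]]'
python3 go.py .538 -.102 .082 -55.5
```

```text
time: 3.5
position: [0.5377, -0.1018, 0.2448]
tool_rot: [1.878, 0.583, -1.88]
ft_force: [0.1, -0.7, -0.1]
grip_width: 0.999
t 3.5 grasp [ 537.5 -101.7   80.8] jawyaw -55.57 down [-1.4e-03  3.0e-04 -1.0e+00] F [ 0.12 -0.74 -0.11] M [ 0.   -0.06  0.01] w 86.9 q [ 0.64  0.29 -0.56  1.87  0.18  1.03 -0.97]
tool shift keeping grasp-point (mm, current axes): [-1.23  0.5  -0.27] TCP shift: [-1.23  0.34 -0.11] after-turn axes: [-1.23  0.34 -0.12] turn [-0.0013  0.001   0.001 ]
```

```bash

python3 -m creep '[[-1,0,0,0,0,0,0],[0,0,0,0,0,0,0],[0,0,0,0,0,0,0],[0,0,0,0,0,0,0],[0,0,0,0,0,0,0]]' 45
python3 -m creep '[[0,0,0,0,0,0,0],[0,0,0,0,0,0,0]]'
python3 go.py .538 -.102 .082 -55.5
```

```text
time: 4.0
position: [0.5376, -0.1018, 0.2458]
tool_rot: [1.878, 0.583, -1.88]
ft_force: [0.4, -0.1, 0.6]
grip_width: 0.631
time: 4.2
position: [0.5376, -0.1018, 0.2457]
tool_rot: [1.878, 0.583, -1.88]
ft_force: [-0.3, -0.2, 0.6]
grip_width: 0.449
t 4.2 grasp [ 537.4 -101.8   81.7] jawyaw -55.58 down [-1.4e-03  2.0e-04 -1.0e+00] F [-0.26 -0.2   0.57] M [-0.03 -0.04 -0.01] w 39.1 q [ 0.64  0.29 -0.56  1.87  0.18  1.03 -0.97]
tool shift keeping grasp-point (mm, current axes): [-0.27  0.5  -0.39] TCP shift: [-0.27  0.35 -0.22] after-turn axes: [-0.27  0.35 -0.22] turn [-0.0013  0.0011  0.0009]
```

```bash

python3 -m creep '[[0,0,0,0,0,0,0],[0,0,0,0,0,0,0],[0,0,0,0,0,0,0],[0,0,0,0,0,0,0],[0,0,0,0,0,0,0]]'
python3 go.py .538 -.102 .12 -55.5
```

```text
time: 4.7
position: [0.5375, -0.1015, 0.2457]
tool_rot: [1.877, 0.583, -1.881]
ft_force: [-1.5, 1.0, 1.1]
grip_width: 0.158
t 4.7 grasp [ 537.1 -101.4   81.7] jawyaw -55.56 down [-2.1e-03  5.0e-04 -1.0e+00] F [-1.46  1.05  1.09] M [ 0.26  0.31 -0.02] w 13.7 q [ 0.64  0.29 -0.56  1.87  0.18  1.03 -0.97]
tool shift keeping grasp-point (mm, current axes): [-38.32   0.9   -0.36] TCP shift: [-38.32   0.63  -0.12] after-turn axes: [-38.32   0.69  -0.17] turn [-0.0011  0.0015  0.0016]
```

```bash

python3 -m creep '[[-10,0,0,0,0,0,0],[-20,0,0,0,0,0,0],[-30,0,0,0,0,0,0],[-40,0,0,0,0,0,0],[-40,0,0,0,0,0,0]]'
python3 -m creep '[[-40,0,0,0,0,0,0],[-40,0,0,0,0,0,0],[0,0,0,0,0,0,0],[0,0,0,0,0,0,0]]'
python3 go.py .506 .221 .326 47
python3 - <<'E'
from h import *
S=get_image("scene");crop(S,"pics/s2.png",180,80,200,200,3)
T=get_image("top");crop(T,"pics/t2.png",200,130,180,130,4)
E
```

```text
time: 5.2
position: [0.5372, -0.102, 0.3865]
tool_rot: [1.876, 0.583, -1.882]
ft_force: [1.3, -1.1, -4.4]
grip_width: 0.158
time: 5.6
position: [0.5378, -0.1019, 0.4661]
tool_rot: [1.878, 0.582, -1.879]
ft_force: [-0.4, 0.1, -5.9]
grip_width: 0.161
t 5.6 grasp [ 537.7 -102.   302.1] jawyaw -55.58 down [-6.e-04 -5.e-04 -1.e+00] F [-0.41  0.13 -5.85] M [0.01 0.06 0.02] w 14.0 q [ 0.68  0.11 -0.59  1.6   0.06  1.45 -0.88]
tool shift keeping grasp-point (mm, current axes): [ -24.09 -284.34 -156.42] TCP shift: [ -24.09 -284.33 -156.29] after-turn axes: [ -23.94  214.48 -243.46] turn [-1.7904e+00  6.0000e-04  7.0000e-04]
```

View pics/s2.png

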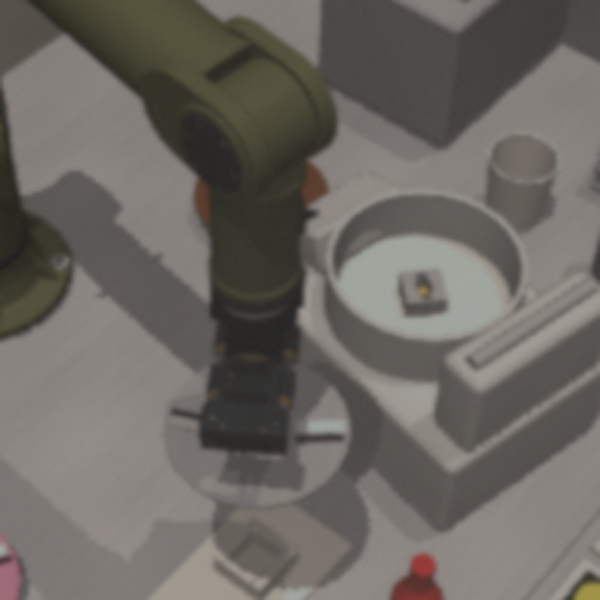

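View pics/t2.png

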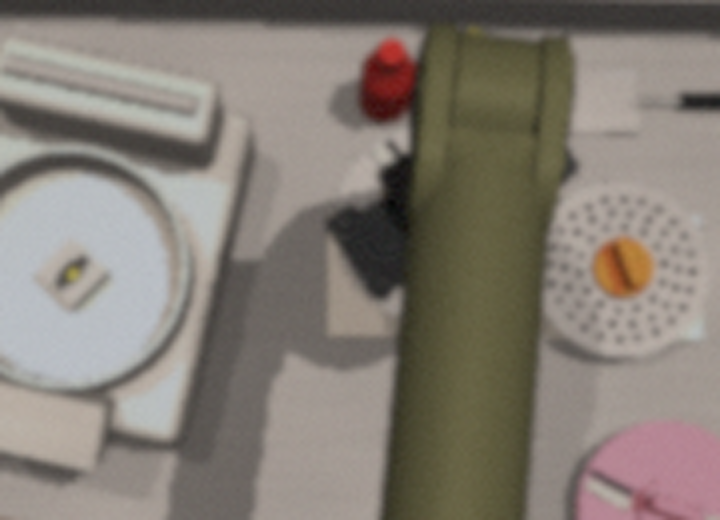

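```bash

python3 -m creep '[[-12,0,0,0,0,0,0],[-12,-14,-8,0,0,0,0],[0,-30,-16,0,0,0,0],[0,-40,-22,0,0,0,0],[0,-40,-22,0,0,0,0]]'
python3 -m creep '[[0,-40,-22,0,0,0,0],[0,-40,-22,0,0,0,0],[0,-36,-20,0,0,0,0],[0,-30,-16,0,0,0,0],[0,-14,-8,0,0,0,0]]'
python3 go.py .506 .221 .326 47
python3 -m creep '[[0,0,0,-0.05,0,0,0],[0,0,0,-0.1,0,0,0],[0,0,0,-0.14,0,0,0],[0,0,0,-0.14,0,0,0],[0,0,0,-0.14,0,0,0]]'
python3 -m creep '[[0,0,0,-0.14,0,0,0],[0,0,0,-0.14,0,0,0],[0,0,0,-0.14,0,0,0],[0,0,0,-0.14,0,0,0],[0,0,0,-0.14,0,0,0]]'
python3 -m creep '[[0,0,0,-0.14,0,0,0],[0,0,0,-0.14,0,0,0],[0,0,0,-0.14,0,0,0],[0,0,0,-0.05,0,0,0],[0,0,0,0,0,0,0]]'
python3 -m creep '[[0,0,0,0,0,0,0],[0,0,0,0,0,0,0]]'
python3 go.py .506 .221 .26 47
```

```text
time: 6.2
position: [0.5234, 0.0415, 0.4906]
tool_rot: [1.879, 0.583, -1.88]
ft_force: [0.9, 0.6, -4.6]
grip_width: 0.156
time: 6.7
position: [0.5035, 0.2264, 0.491]
tool_rot: [1.875, 0.592, -1.876]
ft_force: [0.2, 0.2, -4.1]
grip_width: 0.158
t 6.7 grasp [503.3 226.9 327. ] jawyaw -55.16 down [-0.0013  0.0032 -1.    ] F [ 0.2   0.21 -4.13] M [-0.03  0.01  0.04] w 13.8 q [ 0.3   0.15 -0.86  1.53  0.11  1.51 -1.52]
tool shift keeping grasp-point (mm, current axes): [1.02 6.38 1.15] TCP shift: [1.02 5.82 1.02] after-turn axes: [ 1.04 -2.22  5.47] turn [-1.7829e+00 -3.6000e-03  1.7000e-03]
time: 7.2
position: [0.5052, 0.222, 0.4907]
tool_rot: [1.492, 0.998, -1.493]
ft_force: [0.5, 0.3, -5.1]
grip_width: 0.16
time: 7.7
position: [0.5053, 0.2219, 0.4907]
tool_rot: [0.98, 1.34, -0.981]
ft_force: [0.0, -0.2, -5.1]
grip_width: 0.155
time: 8.2
position: [0.5054, 0.2217, 0.4906]
tool_rot: [0.625, 1.48, -0.625]
ft_force: [0.5, -0.2, -4.5]
grip_width: 0.156
time: 8.4
position: [0.5058, 0.2211, 0.4901]
tool_rot: [0.626, 1.48, -0.627]
ft_force: [1.0, -0.2, -5.0]
grip_width: 0.156
t 8.4 grasp [505.6 221.1 326.1] jawyaw 44.09 down [-1.1e-03  3.0e-04 -1.0e+00] F [ 0.98 -0.23 -4.97] M [-0.01 -0.19 -0.02] w 13.6 q [ 0.46  0.19 -1.04  1.53  0.17  1.51  0.18]
tool shift keeping grasp-point (mm, current axes): [66.14  0.23  0.39] TCP shift: [66.14  0.12  0.23] after-turn axes: [66.14  0.07  0.16] turn [-0.0508 -0.001   0.0006]
```

```bash

python3 -m creep '[[0,0,0,-0.05,0,0,0],[20,0,0,0,0,0,0],[20,0,0,0,0,0,0],[0,0,0,0,0,0,0],[0,0,0,0,0,0,0]]'
python3 go.py .506 .221 .26 47
python3 - <<'E'
from h import *
S=get_image("scene");crop(S,"pics/s3.png",260,90,130,130,6);cv2.imwrite("pics/s3raw.png",S["img"][...,::-1])
T=get_image("top");crop(T,"pics/t3.png",150,120,140,130,5)
E
```

```text
time: 8.9
position: [0.5061, 0.2206, 0.4502]
tool_rot: [0.587, 1.491, -0.588]
ft_force: [0.8, 0.5, -4.5]
grip_width: 0.159
t 8.9 grasp [505.8 220.7 286.2] jawyaw 46.96 down [-1.6e-03  2.0e-04 -1.0e+00] F [ 0.81  0.48 -4.46] M [-0.02 -0.15  0.01] w 13.8 q [ 0.46  0.21 -1.05  1.6   0.18  1.44  0.22]
tool shift keeping grasp-point (mm, current axes): [26.18  0.42 -0.04] TCP shift: [26.18  0.26 -0.26] after-turn axes: [26.18  0.24 -0.29] turn [-0.0007 -0.0014  0.001 ]
```

View pics/s3.png

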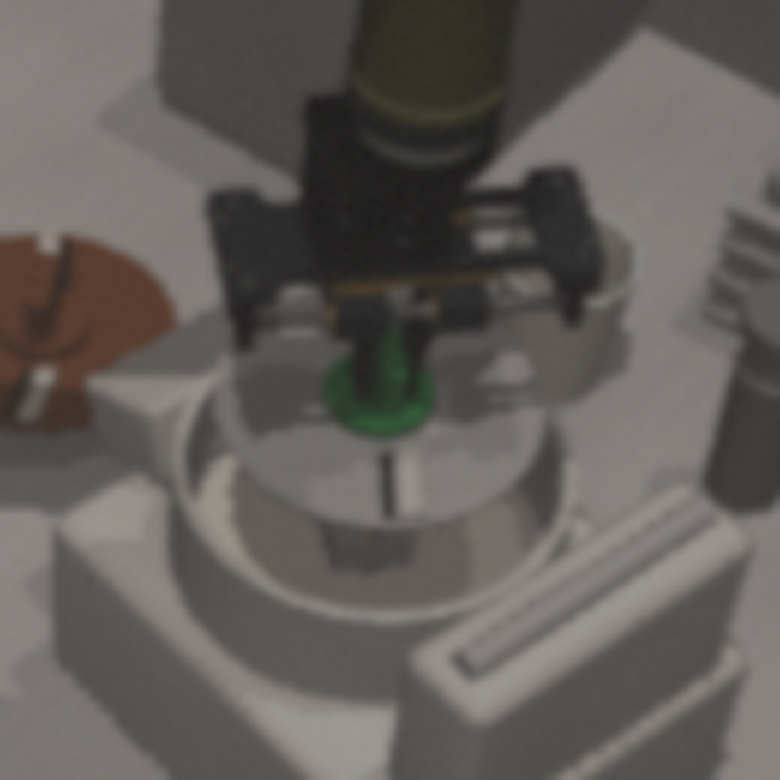

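View pics/t3.png

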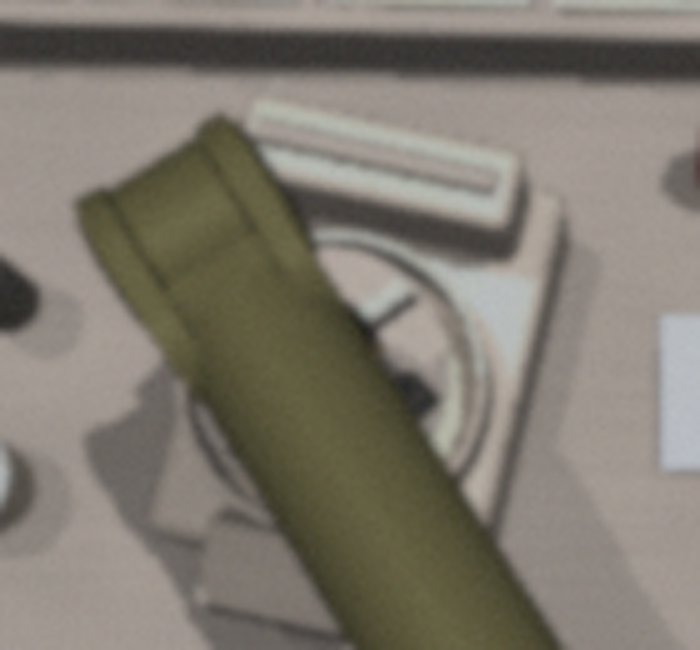

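```bash
cat > plate.py <<'E'
from h import *
import sys
from scipy.optimize import least_squares
def fit(S,c0,z,lo=-130,hi=20,win=4,pol=-1,show=True):
    g=cv2.GaussianBlur(cv2.cvtColor(S["img"],cv2.COLOR_RGB2GRAY),(0,0),.7).astype(np.float32)
    P=[];A=[]
    for a in np.radians(np.arange(lo,hi,4)):
        n=np.array([np.cos(a),np.sin(a),0])
        r=np.arange(.076,.100,.0004);uv=np.array([proj(S,np.r_[c0,z]+n*x) for x in r]).astype(np.float32)
        p=cv2.remap(g,uv[:,:1],uv[:,1:],cv2.INTER_CUBIC).ravel();d=pol*np.gradient(p)
        d=d*np.exp(-((r-.088)/.008)**2)
        i=np.argmax(d)
        if 2<i<len(r)-3 and d[i]>.25: P.append(np.r_[c0,z][:2]+n[:2]*r[i]);A.append((round(np.degrees(a)),round(r[i]*1e3,1),round(float(d[i]),2)))
    P=np.array(P);q=least_squares(lambda c:np.linalg.norm(P-c,axis=1)-.088,c0,loss="soft_l1",f_scale=.001)
    if show:print(A)
    return q.x,len(P),np.median(abs(q.fun))
if __name__=="__main__":
    S=get_image("scene");c0=np.array([.506,.221])
    from bench import monitor
    from scipy.spatial.transform import Rotation as R
    s=monitor.get_state();M=R.from_rotvec(s["tool_rot"]).as_matrix();gp=np.array(s["position"])+M@[.164,0,0]
    z=gp[2]-.0357
    print("gp",gp,"z",z)
    c,n,e=fit(S,gp[:2],z);print("center",c,n,e)
    b=np.array([-.731,.682]);j=np.array([.682,.731])
    print("offset from grasp: along blade(137deg)",(c-gp[:2])@b*1e3,"jaw",(c-gp[:2])@j*1e3)
E
python3 plate.py
```

```text
gp [0.50635073 0.22112505 0.28711138] z 0.2514113769104113
[(-130, np.float64(90.0), 1.9), (-126, np.float64(88.4), 1.52), (-122, np.float64(86.8), 1.09), (-118, np.float64(85.6), 0.71), (-110, np.float64(83.6), 0.4), (-106, np.float64(86.4), 0.84), (-102, np.float64(86.0), 1.11), (-98, np.float64(86.8), 1.0), (-94, np.float64(85.2), 0.79), (-90, np.float64(86.4), 0.84), (-86, np.float64(85.6), 0.92), (-82, np.float64(86.8), 1.27), (-78, np.float64(87.6), 1.48), (-74, np.float64(84.8), 1.93), (-70, np.float64(86.4), 2.2), (-66, np.float64(88.4), 2.2), (-62, np.float64(86.8), 2.09), (-58, np.float64(86.0), 2.41), (-54, np.float64(88.8), 1.8), (-50, np.float64(88.0), 1.41), (-46, np.float64(85.2), 1.73), (-42, np.float64(86.0), 1.42), (-38, np.float64(86.4), 1.09), (-34, np.float64(84.0), 1.18), (-30, np.float64(85.2), 1.4), (-26, np.float64(83.6), 1.17), (-22, np.float64(83.6), 0.69), (-18, np.float64(84.8), 0.72), (-14, np.float64(83.6), 0.88), (-10, np.float64(82.8), 0.95), (-6, np.float64(85.6), 1.37), (-2, np.float64(84.4), 1.85), (2, np.float64(84.4), 2.39), (6, np.float64(84.4), 2.71), (10, np.float64(85.2), 3.05), (14, np.float64(86.0), 2.87), (18, np.float64(86.8), 2.68)]
center [0.50365325 0.22263159] 37 0.0009810411424721471
offset from grasp: along blade(137deg) 2.999320105829423 jaw -0.7384052724151108
```

Scene crop: the disc hangs level over the chamber. The green boss is at (382,393), the plate's front edge at (382,527) and the cap at (370,550). The plate sits about 2 mm along the blade from the grasp point, so I'll allow for that and then go down by feel.

```bash

python3 go.py .5078 .2197 .236 47
python3 -m creep '[[20,0,0,0,0,0,0],[20,0,0,0,0,0,0],[10,0,-2,0,0,0,0],[0,0,0,0,0,0,0],[0,0,0,0,0,0,0]]'
python3 -m creep '[[0,0,0,0,0,0,0],[0,0,0,0,0,0,0]]'
python3 go.py .5078 .2197 .236 47; python3 plate.py
```

```text
t 9.05 grasp [506.4 221.1 287.1] jawyaw 46.98 down [ 4.e-04  1.e-03 -1.e+00] F [-0.14 -0.12 -4.17] M [ 0.03 -0.19 -0.01] w 13.8 q [ 0.46  0.21 -1.05  1.6   0.18  1.44  0.22]
tool shift keeping grasp-point (mm, current axes): [51.11 -0.1   2.05] TCP shift: [51.11  0.06  1.99] after-turn axes: [51.11  0.11  1.97] turn [-0.0004 -0.0004 -0.001 ]
time: 9.55
position: [0.5047, 0.2223, 0.4008]
tool_rot: [0.587, 1.491, -0.587]
ft_force: [-0.1, 0.6, -3.1]
grip_width: 0.16
time: 9.75
position: [0.5048, 0.2222, 0.4008]
tool_rot: [0.588, 1.49, -0.587]
ft_force: [0.5, 0.1, -5.3]
grip_width: 0.163
t 9.75 grasp [504.8 222.3 236.8] jawyaw 46.98 down [ 2.e-04  6.e-04 -1.e+00] F [ 0.53  0.14 -5.25] M [ 0.01 -0.12  0.03] w 14.1 q [ 0.45  0.24 -1.04  1.68  0.21  1.35  0.19]
tool shift keeping grasp-point (mm, current axes): [0.81 0.15 3.94] TCP shift: [0.81 0.24 3.89] after-turn axes: [0.81 0.24 3.89] turn [-0.0004 -0.0003 -0.0006]
gp [0.50470803 0.22218352 0.23661307] z 0.2009130686041642
[(-130, np.float64(95.6), 0.73), (-126, np.float64(97.2), 0.37), (-114, np.float64(86.0), 0.67), (-110, np.float64(
[... 433 characters left out ...]
4(87.2), 0.75), (-50, np.float64(87.6), 0.44), (-46, np.float64(85.6), 1.27), (-42, np.float64(86.0), 1.27), (-38, np.float64(86.4), 1.08), (-34, np.float64(84.0), 1.17), (-30, np.float64(86.0), 1.32), (-26, np.float64(83.6), 1.3), (-22, np.float64(85.6), 1.45), (-18, np.float64(84.8), 1.42), (-14, np.float64(83.6), 1.26), (-10, np.float64(84.0), 1.18), (-6, np.float64(83.6), 0.85), (-2, np.float64(82.4), 0.79), (2, np.float64(82.4), 0.74), (6, np.float64(82.4), 0.9), (10, np.float64(82.8), 1.03), (14, np.float64(87.2), 1.52), (18, np.float64(85.2), 2.18)]
center [0.50119358 0.22316489] 36 0.0013161544278789891
offset from grasp: along blade(137deg) 3.2383601170750174 jaw -1.6794723347238993
```

```bash

python3 -m creep '[[0,0,4,0,0,0,0],[2,0,0,0,0,0,0],[2,0,0,0,0,0,0],[0,0,0,0,0,0,0],[0,0,0,0,0,0,0]]'
python3 go.py .5078 .2197 .2287 47
```

```text
time: 10.3
position: [0.5074, 0.2193, 0.3957]
tool_rot: [0.587, 1.492, -0.588]
ft_force: [-0.8, 0.2, -4.3]
grip_width: 0.156
t 10.3 grasp [507.1 219.3 231.7] jawyaw 46.99 down [-1.8e-03  2.0e-04 -1.0e+00] F [-0.78  0.24 -4.31] M [ 0.09 -0.16  0.07] w 13.6 q [ 0.45  0.25 -1.03  1.68  0.22  1.34  0.2 ]
tool shift keeping grasp-point (mm, current axes): [2.95 0.79 0.29] TCP shift: [2.95 0.61 0.05] after-turn axes: [2.95 0.61 0.05] turn [-0.0001 -0.0015  0.0011]
```

```bash

for i in 1; do python3 -m creep '[[1,0.3,0,0,0,0,0],[1,0,0,0,0,0,0],[1,0,0,0,0,0,0],[0,0,0,0,0,0,0],[0,0,0,0,0,0,0]]'; python3 go.py; done
python3 -m creep '[[1,0,0,0,0,0,0],[0,0,0,0,0,0,0],[0,0,0,0,0,0,0]]'; python3 go.py
```

```text
time: 10.8
position: [0.5076, 0.2195, 0.3928]
tool_rot: [0.587, 1.491, -0.588]
ft_force: [-0.3, 1.0, -4.3]
grip_width: 0.157
t 10.8 grasp [507.4 219.5 228.8] jawyaw 46.99 down [-1.4e-03  1.0e-04 -1.0e+00] F [-0.26  0.98 -4.33] M [ 0.09 -0.15 -0.04] w 13.6 q [ 0.45  0.25 -1.03  1.68  0.22  1.33  0.19]
time: 11.1
position: [0.5077, 0.2196, 0.3922]
tool_rot: [0.587, 1.491, -0.587]
ft_force: [-0.3, -0.2, -0.8]
grip_width: 0.156
t 11.1 grasp [507.5 219.6 228.2] jawyaw 46.98 down [-9.e-04  2.e-04 -1.e+00] F [-0.3  -0.24 -0.82] M [-0.09 -0.02  0.06] w 13.6 q [ 0.44  0.25 -1.03  1.68  0.22  1.33  0.19]
```

```bash

python3 -m creep '[[1,0,0,0,0,0,0],[0,0,0,0,0,0,0],[0,0,0,0,0,0,0]]'; python3 go.py
python3 -m creep '[[1,0,0,0,0,0,0],[0,0,0,0,0,0,0],[0,0,0,0,0,0,0]]'; python3 go.py
python3 -m creep '[[0,0,0,0,0,0,0]]'; python3 go.py
```

```text
time: 11.4
position: [0.5078, 0.2196, 0.3907]
tool_rot: [0.588, 1.491, -0.587]
ft_force: [0.3, 1.4, -4.6]
grip_width: 0.152
t 11.4 grasp [507.7 219.8 226.7] jawyaw 46.99 down [-7.e-04  1.e-03 -1.e+00] F [ 0.26  1.38 -4.64] M [ 0.37 -0.59  0.01] w 13.2 q [ 0.44  0.25 -1.03  1.69  0.22  1.33  0.19]
time: 11.7
position: [0.5078, 0.2197, 0.3898]
tool_rot: [0.588, 1.491, -0.587]
ft_force: [1.6, 2.2, -4.8]
grip_width: 0.157
t 11.7 grasp [507.6 219.8 225.8] jawyaw 46.99 down [-8.e-04  9.e-04 -1.e+00] F [ 1.6   2.23 -4.82] M [ 0.56 -0.74 -0.01] w 13.6 q [ 0.44  0.25 -1.03  1.69  0.22  1.33  0.19]
time: 11.8
position: [0.5078, 0.2196, 0.3898]
tool_rot: [0.587, 1.491, -0.587]
ft_force: [2.2, 2.3, -6.2]
grip_width: 0.159
t 11.8 grasp [507.6 219.7 225.8] jawyaw 46.99 down [-8.e-04  8.e-04 -1.e+00] F [ 2.16  2.28 -6.24] M [ 0.69 -0.87  0.03] w 13.8 q [ 0.44  0.25 -1.03  1.69  0.22  1.33  0.19]
```

The T-bar has entered the slot: it sits 25 mm up with no vertical load. The wall is pushing sideways with about 3 N along the jaws, so I'll ease that way and continue.

```bash

python3 -m creep '[[0,0.7,0,0,0,0,0],[0,0,0,0,0,0,0],[0,0,0,0,0,0,0]]'; python3 go.py
python3 -m creep '[[1,0.3,0,0,0,0,0],[0,0,0,0,0,0,0],[0,0,0,0,0,0,0]]'; python3 go.py
python3 -m creep '[[1,0,0,0,0,0,0],[0,0,0,0,0,0,0],[0,0,0,0,0,0,0]]'; python3 go.py
```

```text
time: 12.1
position: [0.5081, 0.2199, 0.3898]
tool_rot: [0.587, 1.491, -0.588]
ft_force: [1.4, 1.6, -4.4]
grip_width: 0.158
t 12.1 grasp [507.8 219.9 225.8] jawyaw 46.98 down [-1.7e-03 -1.0e-04 -1.0e+00] F [ 1.37  1.57 -4.44] M [ 0.4  -0.52  0.08] w 13.7 q [ 0.44  0.26 -1.03  1.69  0.22  1.33  0.19]
time: 12.4
position: [0.5082, 0.22, 0.3886]
tool_rot: [0.587, 1.492, -0.588]
ft_force: [0.8, 1.0, -5.0]
grip_width: 0.156
t 12.4 grasp [507.9 220.  224.6] jawyaw 46.98 down [-2.e-03 -3.e-04 -1.e+00] F [ 0.81  1.   -5.04] M [ 0.25 -0.33  0.03] w 13.6 q [ 0.44  0.26 -1.03  1.69  0.23  1.33  0.19]
time: 12.7
position: [0.5082, 0.22, 0.3877]
tool_rot: [0.587, 1.492, -0.588]
ft_force: [1.4, 0.3, -4.9]
grip_width: 0.162
t 12.7 grasp [507.9 220.  223.7] jawyaw 46.98 down [-1.9e-03 -2.0e-04 -1.0e+00] F [ 1.4   0.31 -4.88] M [ 0.13 -0.27  0.02] w 14.1 q [ 0.44  0.26 -1.03  1.69  0.23  1.33  0.19]
```

```bash

python3 -m creep '[[1,0.3,0,0,0,0,0],[1,0,0,0,0,0,0],[1,0,0,0,0,0,0],[0,0,0,0,0,0,0],[0,0,0,0,0,0,0]]'; python3 go.py
python3 -m creep '[[1,0,0,0,0,0,0],[1,0,0,0,0,0,0],[0,0,0,0,0,0,0],[0,0,0,0,0,0,0]]'; python3 go.py
```

```text
time: 13.2
position: [0.5085, 0.2204, 0.3848]
tool_rot: [0.587, 1.491, -0.588]
ft_force: [0.3, -0.2, -5.7]
grip_width: 0.16
t 13.2 grasp [508.2 220.4 220.8] jawyaw 46.98 down [-1.6e-03  1.0e-04 -1.0e+00] F [ 0.3  -0.24 -5.71] M [ 0.05 -0.16 -0.05] w 13.9 q [ 0.44  0.26 -1.03  1.69  0.23  1.32  0.19]
time: 13.6
position: [0.5085, 0.2204, 0.3832]
tool_rot: [0.587, 1.491, -0.588]
ft_force: [-1.6, -1.4, 1.1]
grip_width: 0.16
t 13.6 grasp [508.3 220.4 219.2] jawyaw 46.98 down [-0.0013 -0.     -1.    ] F [-1.58 -1.45  1.08] M [-0.28  0.34  0.02] w 13.9 q [ 0.44  0.26 -1.03  1.69  0.23  1.32  0.18]
```

```bash

python3 -m creep '[[1,-0.2,0,0,0,0,0],[1,0,0,0,0,0,0],[1,0,0,0,0,0,0],[0,0,0,0,0,0,0],[0,0,0,0,0,0,0]]'; python3 go.py
python3 -m creep '[[1,0,0,0,0,0,0],[1,0,0,0,0,0,0],[1,0,0,0,0,0,0],[0,0,0,0,0,0,0],[0,0,0,0,0,0,0]]'; python3 go.py
```

```text
time: 14.1
position: [0.5085, 0.2203, 0.38]
tool_rot: [0.587, 1.491, -0.587]
ft_force: [-1.8, -1.3, 2.7]
grip_width: 0.159
t 14.1 grasp [508.3 220.4 216. ] jawyaw 46.99 down [-1.e-03  4.e-04 -1.e+00] F [-1.83 -1.33  2.69] M [-0.2   0.23  0.01] w 13.8 q [ 0.44  0.27 -1.03  1.7   0.23  1.31  0.18]
time: 14.6
position: [0.5085, 0.2203, 0.377]
tool_rot: [0.587, 1.491, -0.587]
ft_force: [-1.2, -1.2, 4.2]
grip_width: 0.155
t 14.6 grasp [508.3 220.4 213. ] jawyaw 46.98 down [-1.e-03  3.e-04 -1.e+00] F [-1.19 -1.19  4.23] M [-0.15  0.23  0.03] w 13.5 q [ 0.44  0.27 -1.03  1.7   0.24  1.31  0.18]
```

```bash

python3 -m creep '[[1,-0.2,0,0,0,0,0],[1,0,0,0,0,0,0],[0.7,0,0,0,0,0,0],[0,0,0,0,0,0,0],[0,0,0,0,0,0,0]]'; python3 go.py
python3 -m creep '[[0.5,0,0,0,0,0,0],[0,0,0,0,0,0,0]]'; python3 go.py
```

```text
time: 15.1
position: [0.5084, 0.2203, 0.3746]
tool_rot: [0.587, 1.491, -0.587]
ft_force: [-1.3, -0.7, 6.6]
grip_width: 0.157
t 15.1 grasp [508.3 220.4 210.6] jawyaw 46.98 down [-6.e-04  5.e-04 -1.e+00] F [-1.29 -0.68  6.56] M [-0.22  0.26  0.03] w 13.7 q [ 0.43  0.27 -1.03  1.71  0.24  1.3   0.18]
time: 15.3
position: [0.5084, 0.2203, 0.3741]
tool_rot: [0.587, 1.491, -0.587]
ft_force: [-1.5, -1.0, 6.8]
grip_width: 0.159
t 15.3 grasp [508.3 220.4 210.1] jawyaw 46.99 down [-6.e-04  5.e-04 -1.e+00] F [-1.45 -1.01  6.79] M [-0.22  0.32 -0.01] w 13.8 q [ 0.43  0.27 -1.03  1.71  0.24  1.3   0.18]
```

The disc is now pressed to about 9.4 mm with a spring load of about 11.5 N. I'll start the clockwise turn (+tool x), allowing for the roughly 2 mm grip offset.

```bash

python3 -m creep '[[0,-0.1,0,0.05,0,0,0],[0,-0.1,0,0.05,0,0,0],[0,-0.1,0,0.05,0,0,0],[0,0,0,0,0,0,0],[0,0,0,0,0,0,0]]'; python3 go.py
```

```text
time: 15.8
position: [0.5082, 0.2201, 0.3742]
tool_rot: [0.703, 1.454, -0.703]
ft_force: [-2.1, -0.8, 6.4]
grip_width: 0.16
t 15.8 grasp [508.2 220.2 210.2] jawyaw 38.39 down [-2.e-04  6.e-04 -1.e+00] F [-2.12 -0.76  6.37] M [-0.14  0.22  0.02] w 13.9 q [ 0.42  0.26 -1.    1.71  0.23  1.3   0.04]
```

```bash

python3 -m creep '[[0,-0.2,0,0.08,0,0,0],[0,-0.2,0,0.08,0,0,0],[0,-0.2,0,0.08,0,0,0],[0,0,0,0,0,0,0],[0,0,0,0,0,0,0]]'; python3 go.py
python3 -m creep '[[0,-0.2,0,0.08,0,0,0],[0,-0.2,0,0.08,0,0,0],[0,-0.2,0,0.08,0,0,0],[0,0,0,0,0,0,0],[0,0,0,0,0,0,0]]'; python3 go.py
```

```text
time: 16.3
position: [0.5078, 0.2199, 0.3743]
tool_rot: [0.888, 1.383, -0.886]
ft_force: [-1.1, -0.8, 5.4]
grip_width: 0.156
t 16.3 grasp [507.9 220.  210.3] jawyaw 24.64 down [ 3.e-04  8.e-04 -1.e+00] F [-1.14 -0.78  5.4 ] M [-0.12  0.1   0.06] w 13.5 q [ 0.39  0.25 -0.96  1.71  0.21  1.29 -0.19]
time: 16.8
position: [0.5073, 0.2197, 0.3743]
tool_rot: [1.069, 1.293, -1.067]
ft_force: [-0.7, -1.4, 6.8]
grip_width: 0.154
t 16.8 grasp [507.3 219.8 210.3] jawyaw 10.89 down [ 4.e-04  9.e-04 -1.e+00] F [-0.69 -1.39  6.77] M [-0.1   0.11 -0.  ] w 13.4 q [ 0.36  0.24 -0.93  1.71  0.2   1.29 -0.42]
```

```bash

python3 -m creep '[[0,-0.2,0,0.08,0,0,0],[0,-0.2,0,0.08,0,0,0],[0,-0.2,0,0.08,0,0,0],[0,0,0,0,0,0,0],[0,0,0,0,0,0,0]]'; python3 go.py
python3 -m creep '[[0,-0.2,0,0.08,0,0,0],[0,-0.2,0,0.08,0,0,0],[0,-0.2,0,0.08,0,0,0],[0,0,0,0,0,0,0],[0,0,0,0,0,0,0]]'; python3 go.py
python3 -m creep '[[0,-0.2,0,0.08,0,0,0],[0,-0.2,0,0.08,0,0,0],[0,-0.2,0,0.08,0,0,0],[0,0,0,0,0,0,0],[0,0,0,0,0,0,0]]'; python3 go.py
```

```text
time: 17.3
position: [0.5067, 0.2196, 0.3744]
tool_rot: [1.247, 1.185, -1.245]
ft_force: [-0.4, -1.6, 5.1]
grip_width: 0.155
t 17.3 grasp [506.8 219.8 210.4] jawyaw -2.86 down [ 6.e-04  9.e-04 -1.e+00] F [-0.42 -1.57  5.15] M [-0.1   0.08  0.02] w 13.5 q [ 0.33  0.23 -0.89  1.71  0.18  1.29 -0.65]
time: 17.8
position: [0.5062, 0.2197, 0.3744]
tool_rot: [1.421, 1.058, -1.419]
ft_force: [-1.4, -0.6, 5.7]
grip_width: 0.152
t 17.8 grasp [506.3 219.9 210.4] jawyaw -16.61 down [ 7.e-04  1.e-03 -1.e+00] F [-1.37 -0.58  5.69] M [-0.08  0.09  0.03] w 13.2 q [ 0.31  0.22 -0.86  1.72  0.17  1.29 -0.88]
time: 18.3
position: [0.5056, 0.2199, 0.3744]
tool_rot: [1.589, 0.911, -1.587]
ft_force: [-0.1, -0.2, 6.7]
grip_width: 0.157
t 18.3 grasp [505.8 220.1 210.4] jawyaw -30.37 down [ 9.e-04  1.e-03 -1.e+00] F [-0.11 -0.24  6.68] M [-0.16  0.15  0.01] w 13.7 q [ 0.28  0.21 -0.83  1.72  0.16  1.28 -1.11]
```

```bash

python3 -m creep '[[0,-0.2,0,0.08,0,0,0],[0,-0.2,0,0.08,0,0,0],[0,0,0,0,0,0,0],[0,0,0,0,0,0,0]]'; python3 go.py
python3 -m creep '[[0,0,0,0.03,0,0,0],[0,0,0,0.03,0,0,0],[0,0,0,0,0,0,0],[0,0,0,0,0,0,0]]'; python3 go.py
```

```text
time: 18.7
position: [0.5052, 0.2204, 0.3744]
tool_rot: [1.698, 0.801, -1.696]
ft_force: [-0.4, 0.6, 7.4]
grip_width: 0.159
t 18.7 grasp [505.3 220.6 210.4] jawyaw -39.52 down [ 7.0e-04  1.4e-03 -1.0e+00] F [-0.44  0.55  7.44] M [0.02 0.14 0.01] w 13.8 q [ 0.27  0.2  -0.81  1.72  0.15  1.28 -1.27]
time: 19.1
position: [0.5049, 0.2209, 0.3744]
tool_rot: [1.738, 0.759, -1.736]
ft_force: [-1.4, 0.7, 6.5]
grip_width: 0.162
t 19.1 grasp [504.9 221.3 210.4] jawyaw -42.91 down [ 1.0e-04  2.2e-03 -1.0e+00] F [-1.36  0.68  6.49] M [0.31 0.38 0.1 ] w 14.1 q [ 0.26  0.2  -0.81  1.72  0.15  1.28 -1.33]
```

```bash

python3 -m creep '[[0,0,0,0.025,0,0,0],[0,0,0,0,0,0,0],[0,0,0,0,0,0,0]]'; python3 go.py
python3 -m creep '[[0,0,0,0.02,0,0,0],[0,0,0,0,0,0,0],[0,0,0,0,0,0,0]]'; python3 go.py
```

```text
time: 19.4
position: [0.5047, 0.2211, 0.3744]
tool_rot: [1.754, 0.741, -1.752]
ft_force: [-1.6, 1.7, 6.0]
grip_width: 0.16
t 19.4 grasp [504.7 221.6 210.4] jawyaw -44.33 down [-2.0e-04  2.6e-03 -1.0e+00] F [-1.64  1.66  6.  ] M [0.38 0.45 0.1 ] w 13.9 q [ 0.26  0.2  -0.8   1.72  0.15  1.28 -1.35]
time: 19.7
position: [0.5046, 0.2213, 0.3744]
tool_rot: [1.767, 0.726, -1.765]
ft_force: [-0.8, 2.2, 5.5]
grip_width: 0.155
t 19.7 grasp [504.6 221.7 210.4] jawyaw -45.43 down [-1.0e-04  2.6e-03 -1.0e+00] F [-0.81  2.24  5.53] M [0.42 0.46 0.28] w 13.5 q [ 0.26  0.2  -0.8   1.72  0.15  1.28 -1.37]
```

```bash

python3 -m creep '[[0,-0.4,0,0,0,0,0],[-1,0,0,0,0,0,0],[0,0,0,0,0,0,0]]'; python3 go.py
python3 -m creep '[[-1,0,0,0,0,0,0],[-1,0,0,0,0,0,0],[0,0,0,0,0,0,0],[0,0,0,0,0,0,0]]'; python3 go.py
```

```text
time: 20.0
position: [0.5046, 0.2211, 0.3746]
tool_rot: [1.767, 0.726, -1.766]
ft_force: [0.3, 3.7, 0.8]
grip_width: 0.155
t 20.0 grasp [504.5 221.6 210.6] jawyaw -45.47 down [-4.0e-04  2.6e-03 -1.0e+00] F [0.34 3.71 0.77] M [ 0.93 -0.27  0.31] w 13.5 q [ 0.26  0.2  -0.8   1.72  0.15  1.28 -1.37]
time: 20.4
position: [0.5045, 0.221, 0.3763]
tool_rot: [1.767, 0.725, -1.767]
ft_force: [1.9, 5.2, -2.4]
grip_width: 0.157
t 20.4 grasp [504.4 221.4 212.3] jawyaw -45.5 down [-0.0011  0.0026 -1.    ] F [ 1.92  5.25 -2.38] M [ 1.32 -0.39  0.28] w 13.6 q [ 0.26  0.2  -0.8   1.72  0.15  1.29 -1.37]
```

```bash

python3 -m creep '[[0,-0.4,-0.8,0,0,0,0],[0,0,0,0,0,0,0],[0,0,0,0,0,0,0]]'; python3 go.py
python3 -m creep '[[0,-0.3,-0.6,0,0,0,0],[0,0,0,0,0,0,0],[0,0,0,0,0,0,0]]'; python3 go.py
```

```text
time: 20.7
position: [0.5047, 0.2213, 0.3763]
tool_rot: [1.765, 0.724, -1.768]
ft_force: [0.6, 5.1, -2.8]
grip_width: 0.156
t 20.7 grasp [504.5 221.5 212.3] jawyaw -45.53 down [-0.0018  0.0011 -1.    ] F [ 0.62  5.12 -2.78] M [ 1.33 -0.27  0.22] w 13.5 q [ 0.26  0.2  -0.8   1.72  0.15  1.29 -1.37]
time: 21.0
position: [0.5049, 0.2216, 0.3764]
tool_rot: [1.765, 0.723, -1.768]
ft_force: [0.5, 4.1, -3.8]
grip_width: 0.154
t 21.0 grasp [504.5 221.6 212.4] jawyaw -45.54 down [-2.3e-03  1.0e-04 -1.0e+00] F [ 0.48  4.08 -3.84] M [ 1.17 -0.02  0.29] w 13.4 q [ 0.25  0.2  -0.8   1.71  0.15  1.29 -1.37]
```

```bash

python3 -m creep '[[0,-0.3,-0.3,-0.03,0,0,0],[0,0,0,0,0,0,0],[0,0,0,0,0,0,0]]'; python3 go.py
python3 - <<'E'
from h import *
S=get_image("scene");crop(S,"pics/s4.png",260,90,130,130,6)
E
```

```text
time: 21.3
position: [0.5051, 0.2218, 0.3774]
tool_rot: [1.746, 0.744, -1.748]
ft_force: [-2.5, 2.3, 4.5]
grip_width: 0.16
t 21.3 grasp [504.8 221.7 213.4] jawyaw -43.86 down [-1.4e-03 -5.0e-04 -1.0e+00] F [-2.54  2.32  4.47] M [ 0.55  0.77 -0.03] w 13.9 q [ 0.26  0.2  -0.8   1.71  0.15  1.29 -1.35]
```

View pics/s4.png

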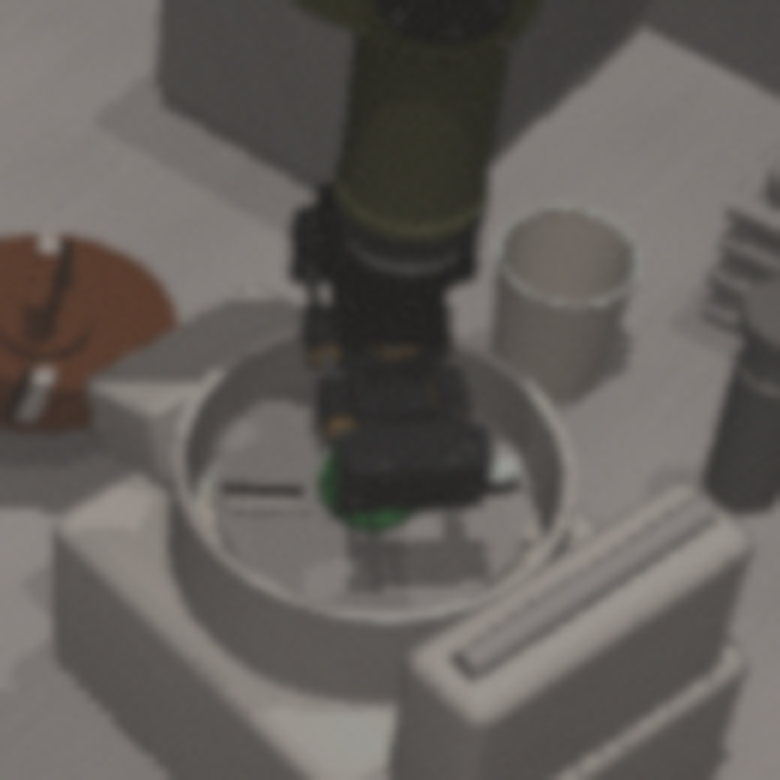

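The disc sits level inside the chamber. After easing back 0.03 rad it moved up to 12.7 mm, and the tool carries the spring load again. I'll let it rise further.

```bash

python3 -m creep '[[-1,-0.3,0.2,0,0,0,0],[0,0,0,0,0,0,0],[0,0,0,0,0,0,0]]'; python3 go.py
python3 -m creep '[[-0.7,-0.2,0,0,0,0,0],[0,0,0,0,0,0,0],[0,0,0,0,0,0,0]]'; python3 go.py
```

```text
time: 21.65
position: [0.5049, 0.2218, 0.3777]
tool_rot: [1.746, 0.744, -1.748]
ft_force: [-2.2, 1.8, 4.2]
grip_width: 0.156
t 21.65 grasp [504.7 221.8 213.7] jawyaw -43.85 down [-1.1e-03 -3.0e-04 -1.0e+00] F [-2.18  1.83  4.24] M [0.36 0.49 0.02] w 13.6 q [ 0.26  0.2  -0.8   1.71  0.15  1.29 -1.35]
time: 21.95
position: [0.5048, 0.2218, 0.3783]
tool_rot: [1.746, 0.744, -1.748]
ft_force: [-0.1, 0.3, 4.1]
grip_width: 0.161
t 21.95 grasp [504.7 221.8 214.3] jawyaw -43.85 down [-1.1e-03 -3.0e-04 -1.0e+00] F [-0.05  0.31  4.08] M [0.15 0.26 0.01] w 14.0 q [ 0.26  0.2  -0.81  1.71  0.15  1.29 -1.35]
```

```bash

python3 -m creep '[[-0.6,-0.1,0,0,0,0,0],[0,0,0,0,0,0,0],[0,0,0,0,0,0,0]]'; python3 go.py
python3 -m creep '[[-0.5,0,0,0,0,0,0],[0,0,0,0,0,0,0],[0,0,0,0,0,0,0]]'; python3 go.py
```

```text
time: 22.25
position: [0.5048, 0.2219, 0.3787]
tool_rot: [1.746, 0.744, -1.748]
ft_force: [-0.3, -0.6, 0.6]
grip_width: 0.156
t 22.25 grasp [504.6 221.8 214.7] jawyaw -43.86 down [-1.1e-03 -3.0e-04 -1.0e+00] F [-0.25 -0.58  0.56] M [-0.06 -0.2  -0.02] w 13.6 q [ 0.26  0.2  -0.81  1.71  0.15  1.29 -1.34]
time: 22.55
position: [0.5047, 0.2219, 0.3787]
tool_rot: [1.746, 0.745, -1.748]
ft_force: [2.6, 0.4, -5.2]
grip_width: 0.157
t 22.55 grasp [504.5 221.8 214.7] jawyaw -43.85 down [-1.4e-03 -2.0e-04 -1.0e+00] F [ 2.57  0.36 -5.24] M [ 0.08 -0.79 -0.01] w 13.7 q [ 0.26  0.2  -0.81  1.71  0.15  1.29 -1.34]
```

The rise stops hard at 14.0 mm, so it is in the groove. Next I'll release and back away.

```bash

python3 -m creep '[[0.3,0,0,0,0,0,0],[0,0,0,0,0,0,60],[0,0,0,0,0,0,60],[0,0,0,0,0,0,60],[0,0,0,0,0,0,60]]'; python3 go.py
python3 -m creep '[[0,0,0,0,0,0,60],[0,0,0,0,0,0,60],[0,0,0,0,0,0,60]]'; python3 go.py
```

```text
time: 23.05
position: [0.5044, 0.2224, 0.3793]
tool_rot: [1.745, 0.745, -1.748]
ft_force: [-0.7, 0.9, -1.0]
grip_width: 0.434
t 23.05 grasp [504.1 222.5 215.3] jawyaw -43.81 down [-1.5e-03  1.0e-04 -1.0e+00] F [-0.73  0.85 -0.96] M [ 0.01 -0.01 -0.06] w 37.8 q [ 0.26  0.2  -0.81  1.71  0.15  1.29 -1.34]
time: 23.35
position: [0.5045, 0.2223, 0.3791]
tool_rot: [1.746, 0.745, -1.748]
ft_force: [0.5, -0.5, 0.5]
grip_width: 0.663
t 23.35 grasp [504.3 222.3 215.1] jawyaw -43.83 down [-1.5e-03  2.0e-04 -1.0e+00] F [ 0.49 -0.53  0.5 ] M [-0.05  0.05 -0.01] w 57.7 q [ 0.26  0.2  -0.81  1.71  0.15  1.29 -1.34]
```

Now I'll raise straight up, then move toward the base so both cameras can see the disc.

```bash

python3 -m creep '[[-10,0,0,0,0,0,60],[-30,0,0,0,0,0,60],[-45,0,0,0,0,0,60],[-45,0,0,0,0,0,60],[-45,0,0,0,0,0,60]]'
python3 go.py .50 -.05 .39 -43.8
python3 -m creep '[[0,20,20,0,0,0,60],[0,35,35,0,0,0,60],[0,35,35,0,0,0,60],[0,35,35,0,0,0,60],[0,35,35,0,0,0,60]]'
python3 -m creep '[[0,20,20,0,0,0,60],[0,0,0,0,0,0,60],[0,0,0,0,0,0,60]]'
python3 go.py
python3 - <<'E'
from h import *
S=get_image("scene");crop(S,"pics/s5.png",260,100,130,130,6)
T=get_image("top");crop(T,"pics/t5.png",160,120,130,130,6)
E
```

```text
time: 23.85
position: [0.5042, 0.2222, 0.5568]
tool_rot: [1.746, 0.745, -1.747]
ft_force: [0.4, -0.2, 0.1]
grip_width: 0.691
t 23.85 grasp [504.2 222.3 392.8] jawyaw -43.83 down [-4.e-04  2.e-04 -1.e+00] F [ 0.45 -0.2   0.12] M [-0.01 -0.12  0.02] w 60.1 q [ 0.26  0.14 -0.82  1.41  0.1   1.63 -1.31]
tool shift keeping grasp-point (mm, current axes): [  2.77 185.54 199.33] TCP shift: [  2.77 185.47 199.34] after-turn axes: [  2.84 185.38 199.42] turn [-0.0004  0.0001  0.0004]
time: 24.35
position: [0.5088, -0.0057, 0.5553]
tool_rot: [1.746, 0.744, -1.746]
ft_force: [0.4, 0.1, -0.5]
grip_width: 0.692
time: 24.65
position: [0.5099, -0.0325, 0.5547]
tool_rot: [1.747, 0.745, -1.748]
ft_force: [0.8, -0.2, -0.4]
grip_width: 0.687
t 24.65 grasp [509.8 -32.3 390.7] jawyaw -43.89 down [-8.e-04  9.e-04 -1.e+00] F [ 0.76 -0.21 -0.43] M [-0.   -0.06 -0.01] w 59.8 q [ 0.59  0.02 -0.59  1.51  0.01  1.62 -0.76]
```

View pics/s5.png

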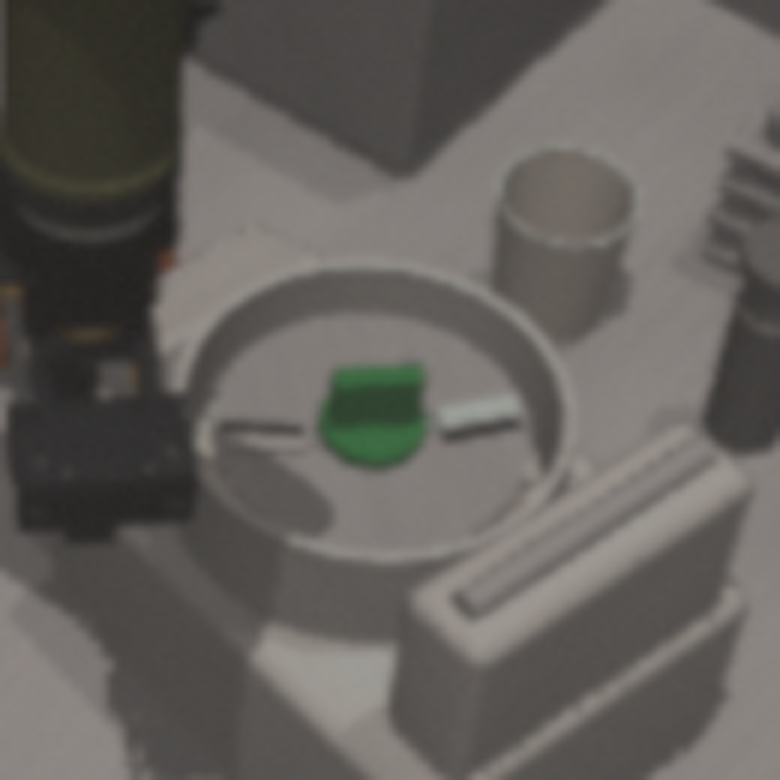

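View pics/t5.png

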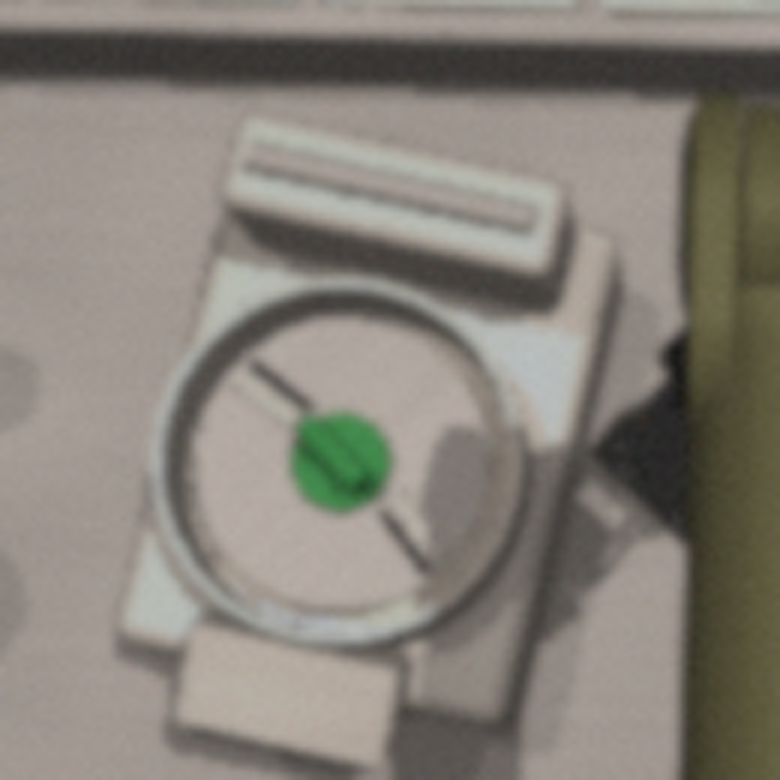

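Both views show the disc centred and level, with the hub at crop (372,415) in scene and (340,462) in top. A quick check of its height and position:

```bash
python3 - <<'E'
from h import *
T=get_image("top");S=get_image("scene");r={}
for n,d,(u,v,w,h) in(("T",T,(195,175,45,45)),("S",S,(300,145,45,45))):
    c=cv2.resize(d["img"][v:v+h,u:u+w],None,fx=8,fy=8,interpolation=cv2.INTER_CUBIC).astype(int)
    m=(c[...,1]>1.25*np.maximum(c[...,0],c[...,2])).astype(np.uint8)
    k,l,st,ce=cv2.connectedComponentsWithStats(m);i=1+np.argmax(st[1:,4]);r[n]=(ce[i]+.5)/8-.5+[u,v]
    print(n,r[n],st[i]/8,onz(d,r[n],.193)[:2])
print(tri(ray(T,r["T"]),ray(S,r["S"])))
for n,d in(("T",T),("S",S)):
    hsv=cv2.cvtColor(d["img"],cv2.COLOR_RGB2HSV);m=((hsv[...,0]>5)&(hsv[...,0]<16)&(hsv[...,1]>150)).astype(np.uint8)
cv2.imwrite("pics/s6.png",S["img"][...,::-1])
E
```

```text
T [216.13314343 196.35284853] [  13.75    14.      16.125   16.    1631.875] [0.50650842 0.22146537]
S [321.92588052 168.57251011] [  13.5     15.875   17.375   16.625 1854.375] [0.50539267 0.22217291]
(array([0.50616277, 0.22112473, 0.19450595]), np.float64(0.0002730865541885344))
```

View pics/s6.png

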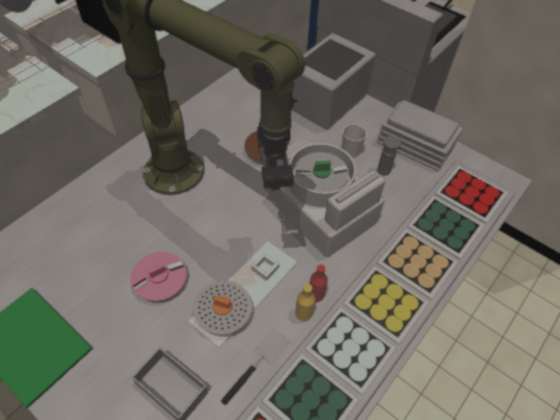

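The hub is on the axis, within 0.3 mm of the pin. The triangulated height of 194.5 mm is about 5 mm above the expected 189.5 mm, and in the groove versus only in the slot differ by just 5 mm. So I'll check the height another way before handing in.

```bash
python3 - <<'E'
from h import *
S=get_image("scene");T=get_image("top")
def ext(d,box):
    u,v,w,h=box;c=cv2.resize(d["img"][v:v+h,u:u+w],None,fx=8,fy=8,interpolation=cv2.INTER_CUBIC).astype(int)
    m=(c[...,1]>1.25*np.maximum(c[...,0],c[...,2])).astype(np.uint8);k,l,st,ce=cv2.connectedComponentsWithStats(m);i=1+np.argmax(st[1:,4])
    x,y,W,H=st[i][:4]/8;return np.array([u+x-.44,v+y-.44,u+x+W-.56,v+y+H-.56])
def pred(d,c,zo,yaw):
    a=np.linspace(0,2*np.pi,200)
    P=[[c[0]+.03*np.cos(t),c[1]+.03*np.sin(t),zo+z] for t in a for z in(.004,.014)]
    b=np.array([np.cos(yaw),np.sin(yaw)]);n=np.array([-b[1],b[0]])
    P+=[[*(c+sx*.025*b+sy*.007*n),zo+.05] for sx in(-1,1) for sy in(-1,1)]
    q=np.array([proj(d,p) for p in P]);return np.r_[q.min(0),q.max(0)]
s0=cv2.cvtColor(cv2.imread("pics/scene0.png"),cv2.COLOR_BGR2RGB);t0=cv2.cvtColor(cv2.imread("pics/top0.png"),cv2.COLOR_BGR2RGB)
S0=dict(S,img=s0);T0=dict(T,img=t0)
print("rack  S",(ext(S0,(230,235,75,60))-pred(S,np.array([.5383,-.1015]),.046,.602)).round(2),"T",(ext(T0,(275,165,60,65))-pred(T,np.array([.5383,-.1015]),.046,.602)).round(2))
for h in(.014,.019):
    c=np.array([.5064,.2212]);print(h,"S",(ext(S,(300,145,45,45))-pred(S,c,.165+h,.8)).round(2),"T",(ext(T,(195,175,45,45))-pred(T,c,.165+h,.8)).round(2))
E
python3 go.py
```

```text
rack  S [ 0.54  1.2  -1.02 -0.77] T [ 0.69  0.87 -0.66 -0.81]
0.014 S [ 0.48  1.22 -0.86 -0.94] T [ 0.42  0.47 -0.7  -0.69]
0.019 S [ 0.36  2.28 -1.03  0.07] T [ 0.67  0.73 -0.52 -0.49]
t 24.95 grasp [509.8 -30.9 390.3] jawyaw -43.69 down [-1.2e-03  1.0e-04 -1.0e+00] F [0.16 1.34 0.18] M [-0.02 -0.04 -0.02] w 60.1 q [ 0.59  0.02 -0.59  1.51  0.01  1.62 -0.76]
```

With 14 mm, the hub's edge residuals in the scene view match the ones it had on the rack (1.22/−0.94 px against 1.20/−0.77 px). With 19 mm they are off by about 1 px. So the disc is locked, and I'll hand in.

```bash
python3 -c "
from bench import ctrl
print(ctrl.close_job())"
```

```text
the job is handed in; nothing more can be done
None
```

The slicing disc is locked on the drive and the job is handed in, at about 25 s of the 72 s allowed. I lifted the disc off the rack and found the slot by camera and feel. I pressed it to about 9.4 mm above the coupling's top and turned it clockwise about 1.61 rad to the stop.

**Sticking at the stop:** it would not rise there (stuck at about 11.6 mm), so I eased it back about 0.03 rad. It then sprang up into the groove, and I let go and backed the arm clear.

**Checks that agree:**
- **Rise:** before release it stopped hard at 14.0 mm and stayed put under a light upward pull.
- **Position:** afterwards the cameras put the hub within 0.3 mm of the drive axis.
- **Angle and level:** the grip blade lies square to where the slot was, and the disc looks level.
- **Forces:** the wrist force readings stayed within a few newtons of the disc's weight and the spring load.

**One check disagreed:** the height from the green hub's centre in the two camera views came out about 5 mm too high. That would have fitted a disc only dropped into the slot. Comparing the hub's outline with its outline on the rack fitted 14 mm, not 19 mm, so with the pull test I took it as locked.

The grating disc and the things standing around look unmoved in the last scene picture, by eye only.

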